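Put the coffee things away in the push-latch drawer

TASK

The spice shakers, the honey jar and the coffee tamper are standing about on the front left of the worktop: put all that are there back into the wooden push-latch drawer. To do so, press the front of the drawer so that it springs open, pull it well out, and stand each thing upright in the well of its own size. Then push the drawer shut until the latch catches and check that it stays shut (pressed once too often it springs open again, then press it shut anew). Leave the sugar jar, the drinking glass and the lemon where they stand.

Things in the scene. Friction and masses are not known exactly. Their poses are not given: they have to be found in the camera images.
- coffee_case: fixed wooden case, 190 mm deep, 264 mm wide, 146 mm high, at the back of the worktop, roughly facing the robot, a glass jar and a mug standing on the rear half of its top; origin at the centre of its underside on the worktop, z up, its -x axis is the way the drawer comes out, its y axis points to the left as the robot sees it
- coffee_drawer (a joint): how far the drawer is out, m: about 0.001 latched shut, 0.150 end stop, -0.009 inner stop. Latched, it cannot be pulled. Pressing it in 7 mm or more (9 N) for a moment and letting go frees it: a spring drives it out to 0.065 to 0.072, then it slides freely (1 N). To shut it, push to the inner stop (3 to 9 N over the last 65 mm) and let go: it returns to 0.001. Each full press changes it over
- drawer_front (a point): centre of the outer face of the drawer's front, 73 mm above the worktop. The front is a plain upright wooden panel without handle, 264 mm wide, 12 mm thick, from 6 to 144 mm above the worktop; latched, a 10 mm gap lies between it and the case. Its outer face is square to the case's -x axis. Moves with the drawer
- drawer_top_edge (a point): middle of the upper edge of the drawer's front panel (12 mm thick), 144 mm above the worktop; once the drawer has sprung out, a finger fits down behind this edge and the panel can be pinched from above or hooked and pulled. Behind the panel the drawer is open above; its side walls are 56 mm and its rear wall 76 mm above the worktop
- well_a (a point): a small round well of the drawer for a shaker, 47 mm diameter, 25 mm deep with a chamfered mouth; the point is the centre of its floor, 23 mm above the worktop. It moves with the drawer; rear row, left (+y of the case). The three small wells lie 76 mm apart in a row across; with the drawer 0.136 m out, their centres are 34 mm in front of the case
- well_b (a point): a small round well of the drawer for a shaker, 47 mm diameter, 25 mm deep with a chamfered mouth; the point is the centre of its floor, 23 mm above the worktop. It moves with the drawer; rear row, middle
- well_c (a point): a small round well of the drawer for a shaker, 47 mm diameter, 25 mm deep with a chamfered mouth; the point is the centre of its floor, 23 mm above the worktop. It moves with the drawer; rear row, right
- well_honey (a point): the large round well, 69 mm diameter, 25 mm deep, chamfered, for the honey jar; front row left, 72 mm nearer the drawer's front than the small wells, 52 mm left of the drawer's middle, 40 mm behind the panel's inner face; the point is the centre of its floor, 23 mm above the worktop
- well_tamper (a point): the middle-sized round well, 62 mm diameter, 25 mm deep, chamfered, for the tamper; front row right, 52 mm right of the drawer's middle, otherwise as well_honey
- shaker_a: a spice shaker: glass jar, straight round 41 mm diameter all the way up, 105 mm tall, screw cap on top, 0.08 to 0.14 kg, standing upright; origin at the centre of its underside, z up along its axis. The three shakers are alike: any small well is right. (Jars along the back wall are not meant.) May be absent (None)
- shaker_b: a spice shaker: glass jar, straight round 41 mm diameter all the way up, 105 mm tall, screw cap on top, 0.08 to 0.14 kg, standing upright; origin at the centre of its underside, z up along its axis. The three shakers are alike: any small well is right. (Jars along the back wall are not meant.) May be absent (None)
- shaker_c: a spice shaker: glass jar, straight round 41 mm diameter all the way up, 105 mm tall, screw cap on top, 0.08 to 0.14 kg, standing upright; origin at the centre of its underside, z up along its axis. The three shakers are alike: any small well is right. (Jars along the back wall are not meant.) May be absent (None)
- honey_jar: squat honey jar, body 60 to 64 mm wide, 92 mm tall, its screw lid 62 mm diameter from 81 to 92 mm up, 0.16 to 0.3 kg, standing upright; origin at the centre of its underside, z up. May be absent (None)
- tamper: coffee tamper standing on its round steel foot: foot 56 mm diameter and 29 mm high, above it a black round grip up to 36 mm wide from 29 to 83 mm up, 0.25 to 0.45 kg; origin at the centre of its underside, z up
- sugar_jar: bystander: glass jar, 66 mm diameter, 118 mm tall, behind the coffee things; origin at the centre of its underside
- glass: bystander: drinking glass, 83 mm diameter, 93 mm tall, standing near the coffee things; origin at the centre of its underside
- lemon: bystander: lemon, 83 x 58 mm, right of the case; origin at its underside
Things that resemble listed ones, but are neither listed nor needed, are in the scene too. Leave any orange or purple look-alike of the shaker_a alone.

How it is judged:
On the way, in this order (a step that is already met when the one before it is completed fails the run):
1. the drawer has been sprung open by a press on its front and pulled well out (value of joint coffee_drawer above 0.1 m), for 0.2 s.
2. every coffee thing present stands released in a well of its own size ((distance between shaker_a and well_a below 0.009 m or distance between shaker_a and well_b below 0.009 m or distance between shaker_a and well_c below 0.009 m) and (distance between shaker_b and well_a below 0.009 m or distance between shaker_b and well_b below 0.009 m or distance between shaker_b and well_c below 0.009 m) and (distance between shaker_c and well_a below 0.009 m or distance between shaker_c and well_b below 0.009 m or distance between shaker_c and well_c below 0.009 m) and distance between honey_jar and well_honey below 0.009 m and distance between tamper and well_tamper below 0.009 m and angle between each of shaker_a, shaker_b, shaker_c, honey_jar, tamper's own z axis and vertical below 0.12 rad and contact force between each of shaker_a, shaker_b, shaker_c, honey_jar, tamper and the fingers below 0.05 N), for 0.2 s.
At the end, for the whole second after the job is handed in: every coffee thing that is present stands upright (within 7 degrees) in a well of its own size, its underside within 9 mm of the centre of the well's floor, at rest, and the drawer is latched shut (within 5 mm of the shut place) with nobody holding it ((distance between shaker_a and well_a below 0.009 m or distance between shaker_a and well_b below 0.009 m or distance between shaker_a and well_c below 0.009 m) and (distance between shaker_b and well_a below 0.009 m or distance between shaker_b and well_b below 0.009 m or distance between shaker_b and well_c below 0.009 m) and (distance between shaker_c and well_a below 0.009 m or distance between shaker_c and well_b below 0.009 m or distance between shaker_c and well_c below 0.009 m) and distance between honey_jar and well_honey below 0.009 m and distance between tamper and well_tamper below 0.009 m and angle between each of shaker_a, shaker_b, shaker_c, honey_jar, tamper's own z axis and vertical below 0.12 rad and linear speed of each of shaker_a, shaker_b, shaker_c, honey_jar, tamper below 0.02 m/s and value of joint coffee_drawer between -0.004 and 0.005 m and velocity of joint coffee_drawer below 0.01 m/s); the robot touches nothing.
It fails at once if the sugar jar, the drinking glass or the lemon is pushed more than 5 cm away (distance of any of sugar_jar, glass, lemon from where it was at the start of the episode above 0.05 m).
Of shaker_a, shaker_b, shaker_c, honey_jar only 2 to 4 are there at a start; the rules pass over those that are not, and their reading is None.
At some moment in a run one of tamper may be knocked a few centimetres aside while the robot is not near it.
It also fails if it takes over 210 s, if anything falls off the work surface, if the arm or the gripper's body presses on something with over 40 N, if the wrist force passes 120 N, or if a joint passes its speed limit or range.

ROBOT

A 6-joint arm with a two-finger parallel gripper is mounted at the origin on a cart in front of the work surface, level with it; the furniture and walls round the work are solid. World frame = base frame: x ahead of the robot, y to its left, z up, the work surface at z = 0. Lengths are in m, angles in rad, forces in N, time in s.
With the tool pointing down it reaches from about 0.425 to 0.95 m from the base axis. Payload 3.5 kg.
Tool frame: the origin (TCP) lies between the finger pads; the fingertips stand 14 mm ahead of it and the grasp point (between the pads) lies 5 mm behind it; z points along the fingers, y is the line along which they close (so a half turn about z gives the same grasp; the last joint's range is limited). The gripper opens to 85 mm and grips with 20 to 120 N. Pads are 22 mm wide; open, the fingers measure 114 mm over their backs; the gripper's body (76 mm by 85 mm) begins 54 mm behind the grasp point. The pads swing forward as they close: fully open they stand 13 mm farther back than shut.
Start: joints at [-1.366, 0.286, 1.577, -0, 1.279, -0.15], TCP at [0.235, -0.633, 0.245] pointing down, gripper open.
Joint ranges: [-2.77, 2.77], [-0.9, 2.22], [0.21, 2.48], [-1.53, 4.67], [0.24, 2.81], [-2.84, 2.84]. Speed limits (rad/s): [2.79, 2.79, 3.14, 3.14, 3.14, 3.14].

INTERFACE

Orientations are given as a unit quaternion [x, y, z, w].
In Python, from plant import * gives the robot as it stands.
- The arm moves only by the tool step_arm, never from a script. Its argument "commands" is a list of rows, each an object of numbers: "gripper": the gripper's target within -1 to 1 (shut at 1, half-way at 0, fully open at -1); "x", "y", "z": the shift along the tool's x, y, z in mm; "spin": the turn about the tool's z in degrees. A call has exactly 10 rows; each row shifts and turns the commanded pose from where the row before left it, along the tool's axes as they then stand; what a row does not reach is not made up. A row lasts 1/10 s, in which the tool goes at most 50 mm and 8.59 degrees, less where a joint would pass 70% of its speed; a pose out of reach is approached as far as the arm can. A call with a gripper value outside its range is refused whole. The fingers move at their own pace and stop on an object; "force" is the grip in N (left out, the last holds). Time passes only in rows, so rows that do not move let the fingers close, or fill a call up. It gives the time, the measured TCP pose, the force, the opening and the grip force at its end, in the units of the state.
- get_state(): the state, without advancing time (a new reading comes with each control period).
- read_camera(name): name is "side" or "top"; returns a dict with "color" (420x560x3 uint8, red, green, blue), "z_map" (420x560 float32, m along the optical axis (not along the pixel's ray), 0 where there is no reading), "fx", "fy", "cx", "cy" (pixels), "eye" and "attitude" of the camera in the world. Camera axes: x right, y up, looking along -z (the intrinsics and any distortion apply to the point x, -y, -z); pixel columns grow to the right and rows downward; lengths in m; the calibration is good to about 2 mm. A picture is of the moment at which its call begins.
- sign_off(): hands the job in; it is judged then, once.
The state is a dict: "time": time; "qpos": joint angles; "dq": joint speeds; "joint_efforts": joint torques, N m; "eef_pos": TCP position; "tcp_rot": TCP orientation; "contact_force": force on the tool from outside, world axes, zero at the start; "wrist_torque": the same for the moment, N m; "opening": opening from 0.0 (shut) to 1.0 (fully open); "finger_force": force on a finger pad.
Only numpy, scipy, OpenCV 4.12 (cv2) and the standard library are available. Lean on these libraries where they do the work, as an engineer would, in place of code of your own. Each camera call takes 0.05 s, during which the arm holds its last target. There are 200 camera calls.

## Working session

There is one attempt and no reset: what is moved stays moved. The work goes in short steps, Python scripts to look and compute and a tool call to move; the robot and the scene stay as the last step left them, time stands still between calls to the robot, and variables do not carry over. Pictures are saved under pics/ and viewed, at most 14 in all, crops included, and the job is handed in when it is done.

Besides the shell and the picture viewer there is one more tool, called after "Emit:" as name(argument=value, ...), one argument or row to a line, values as JSON. step_arm: Moves the arm, as the interface text tells. Its arguments: {"type":"object","properties":{"commands":{"type":"array"},"force":{"type":"number"}},"required":["commands"]}

```bash
ls; mkdir -p pics; cat > h.py <<'E'
import numpy as np, cv2
from scipy.spatial.transform import Rotation as R
from plant import *
def pts(c):
    z=c["z_map"]; v,u=np.mgrid[0:z.shape[0],0:z.shape[1]]
    P=np.stack([(u-c["cx"])/c["fx"]*z,-(v-c["cy"])/c["fy"]*z,-z],-1)
    a=np.array(c["attitude"]); M=R.from_quat(a).as_matrix() if a.size==4 else a.reshape(3,3)
    W=P@M.T+np.array(c["eye"]); W[z<=0]=np.nan
    return W
E
python3 - <<'E'
from h import *
s=get_state(); print(s)
for n in ("top","side"):
    c=read_camera(n); cv2.imwrite(f"pics/{n}0.png",cv2.resize(c["color"][:,:,::-1],(784,588)))
    np.savez(f"{n}0.npz",**c,W=pts(c))
    print(n,{k:v for k,v in c.items() if k not in("color","z_map")})
E
```

```text
pics
{'time': 0.0, 'qpos': array([-1.36600429e+00,  2.87162574e-01,  1.57820241e+00, -1.36358070e-05,
        1.27856325e+00, -1.50017818e-01]), 'dq': array([ 0.00140786, -0.00048705, -0.00071187,  0.00015941,  0.00084923,
       -0.00068623]), 'joint_efforts': array([ 1.42428900e-03, -4.05984306e+01, -2.92621315e+01, -1.42665681e-05,
        5.85754853e-03,  5.36071497e-06]), 'eef_pos': array([ 0.23438777, -0.63233019,  0.24393543]), 'tcp_rot': array([ 9.84303955e-01,  1.76477649e-01, -3.85025926e-05, -1.16717697e-03]), 'contact_force': array([ 0.1902344 , -0.1999751 ,  0.20738518]), 'wrist_torque': array([ 0.00975023, -0.09162358,  0.01324492]), 'finger_force': 0.0, 'opening': 0.9961393132429701}
top {'fx': 493.4586141044251, 'fy': 493.4586141044251, 'cx': 281.57305729971023, 'cy': 212.8995016182166, 'eye': array([ 0.21004262, -0.17408061,  1.68052428]), 'attitude': array([-0.06595071,  0.07366518,  0.71207704, -0.69510448])}
side {'fx': 493.6178484468169, 'fy': 493.6178484468169, 'cx': 281.1731966973993, 'cy': 217.8128390797913, 'eye': array([-0.03926957,  0.18727532,  1.43273175]), 'attitude': array([-0.10905228,  0.20710204,  0.84767015, -0.47610047])}
```

View pics/top0.png

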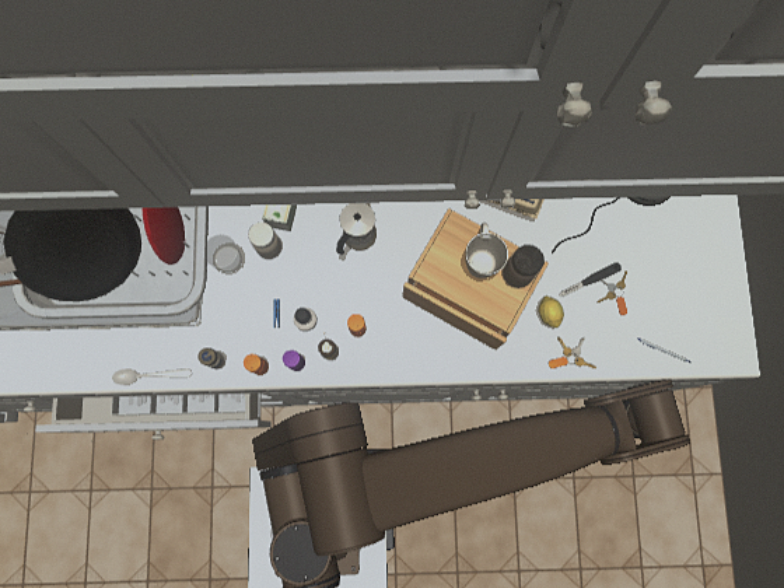

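View pics/side0.png

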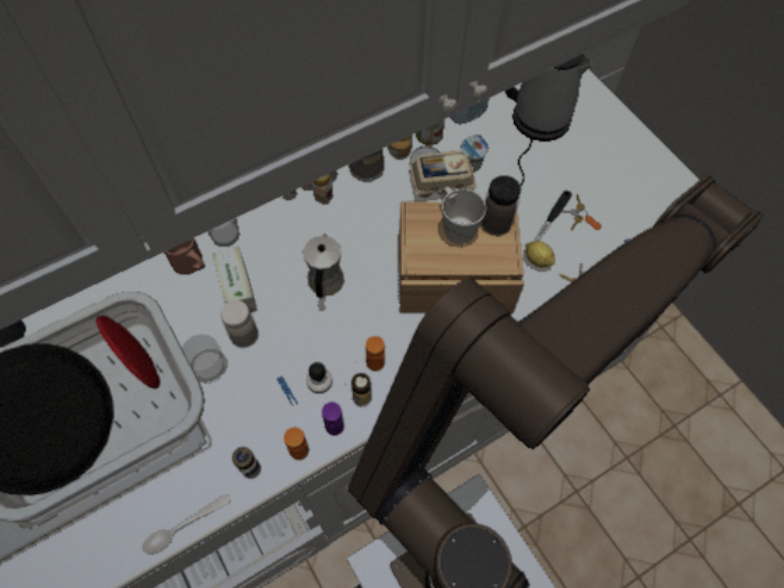

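The top view (784 px wide) shows two dark-capped shakers at (210,357) and (327,348). The tamper is at (304,318). The orange and purple decoys are at (256,364), (291,359) and (357,324). The case is around (475,280), rotated. The glass is at (226,255), the sugar jar at (262,237) and the lemon at (551,311). The side view agrees, and no honey jar is visible.

```bash
python3 - <<'E'
from h import *
D=np.load("top0.npz");W=D["W"];D2=np.load("side0.npz");W2=D2["W"]
def blobs(W,D,n):
    m=((W[...,2]>.03)&(W[...,2]<.135)&(W[...,0]>.3)&(W[...,0]<1.1)&(W[...,1]>-.8)&(W[...,1]<.6)).astype(np.uint8)
    k,L,st,ce=cv2.connectedComponentsWithStats(m)
    for i in range(1,k):
        if st[i,4]<60: continue
        P=W[L==i]; zt=np.percentile(P[:,2],95); t=P[P[:,2]>zt-.012]
        (cx,cy),r=cv2.minEnclosingCircle(t[:,:2].astype(np.float32))
        print(n,ce[i]*1.4,st[i,4],"ztop %.3f"%zt,"med",np.median(t,0).round(3),"circ %.3f %.3f r%.3f"%(cx,cy,r),D["color"][L==i].mean(0).round())
blobs(W,D,"top");blobs(W2,D2,"side")
# case top
for n,w in(("top",W),("side",W2)):
    m=((abs(w[...,2]-.146)<.012)&(w[...,0]>.5)&(w[...,0]<1.1)&(w[...,1]<-.1)&(w[...,1]>-.7)).astype(np.uint8)
    k,L,st,ce=cv2.connectedComponentsWithStats(m); i=1+st[1:,4].argmax()
    P=w[L==i]; print(n,"case",st[i],np.median(P[:,2]),cv2.minAreaRect(P[:,:2].astype(np.float32)))
    r=cv2.minAreaRect(P[:,:2].astype(np.float32)); print(cv2.boxPoints(r).round(3).tolist())
E
```

```text
top [527.62421525 206.05112108] 223 ztop 0.076 med [ 0.764 -0.527  0.072] circ 0.771 -0.528 r0.030 [128. 118.  97.]
top [352.48011869 233.23086053] 337 ztop 0.134 med [ 0.687 -0.088  0.131] circ 0.698 -0.096 r0.053 [116. 116. 111.]
top [365.47865169 211.33707865] 89 ztop 0.135 med [ 0.732 -0.136  0.132] circ 0.726 -0.125 r0.033 [161. 158. 147.]
top [145.21044776 271.50686567] 4690 ztop 0.128 med [0.602 0.431 0.121] circ 0.628 0.420 r0.214 [116. 116. 115.]
top [269.675      228.13913043] 736 ztop 0.121 med [0.684 0.115 0.118] circ 0.686 0.115 r0.031 [152. 154. 144.]
top [451.41773196 317.69030928] 485 ztop 0.130 med [ 0.475 -0.336  0.127] circ 0.481 -0.325 r0.128 [87. 75. 64.]
top [550.57583893 310.66845638] 298 ztop 0.061 med [ 0.499 -0.573  0.055] circ 0.497 -0.570 r0.031 [154. 139.  80.]
top [302.01333333 314.72      ] 105 ztop 0.086 med [0.498 0.024 0.08 ] circ 0.498 0.023 r0.017 [72. 73. 74.]
top [355.7672956  323.72578616] 159 ztop 0.110 med [ 0.472 -0.105  0.105] circ 0.472 -0.103 r0.020 [170. 121.  76.]
top [327.39748428 348.1245283 ] 159 ztop 0.111 med [ 0.415 -0.037  0.105] 
[... 2946 characters left out ...]
3 0.241 r0.021 [58. 56. 53.]
top case [ 292  148  100   70 2777] 0.1466572335243308 ((0.5812891721725464, -0.3881992697715759), (0.2637641131877899, 0.1931220293045044), 58.57141876220703)
[[0.4300000071525574, -0.44999998807907104], [0.5950000286102295, -0.5509999990463257], [0.7319999933242798, -0.32600000500679016], [0.5680000185966492, -0.22499999403953552]]
side case [ 286  144   86   54 2766] 0.14636880372276706 ((0.5808663964271545, -0.38383951783180237), (0.2642960548400879, 0.19695031642913818), 58.036781311035156)
[[0.4269999861717224, -0.4440000057220459], [0.593999981880188, -0.5479999780654907], [0.734000027179718, -0.3240000009536743], [0.5669999718666077, -0.2199999988079071]]
```

```bash
cat >> h.py <<'E'
def tool():
    s=get_state(); M=R.from_quat(s["tcp_rot"]).as_matrix()
    print("t %.2f"%s["time"],"p",s["eef_pos"].round(4),"hx %.2f"%np.degrees(np.arctan2(M[1,0],M[0,0])),"F",s["contact_force"].round(1),"op %.3f"%s["opening"],"ff %.1f"%s["finger_force"],"q",s["qpos"].round(2)); return s["eef_pos"],M
def goto(x,y,head=None,z=None):
    "print the tool-frame shift (mm) in current axes, after spinning to head"
    p,M=tool(); d=np.array([x,y,p[2] if z is None else z])-p
    print("shift in present axes mm",(M.T@d*1e3).round(1))
    if head is not None:
        h=np.arctan2(M[1,0],M[0,0]); print("spin needed",((np.degrees(h)-head+180)%360-180).round(2))
        a=np.radians(head); Q=np.array([[np.cos(a),np.sin(a),0],[np.sin(a),-np.cos(a),0],[0,0,-1]]); print("shift in final axes",(Q.T@d*1e3).round(1))
E
python3 - <<'E'
from h import *
for n in("top","side"):
    W=np.load(n+"0.npz")["W"]
    m=(W[...,2]>.11)&(W[...,2]<.155)&(abs(W[...,0]-.58)<.25)&(abs(W[...,1]+.386)<.25)
    P=W[m]
    for a in(-31.0,-31.5,-32,-32.5):
        t=np.radians(a);ex=np.array([np.cos(t),np.sin(t)]);ey=np.array([-ex[1],ex[0]])
        q=(P[:,:2]-[.581,-.386]); u=q@ex;v=q@ey
        s=P[:,2]>.138
        hist,e=np.histogram(u[s&(v<.1)],bins=np.arange(-.14,.13,.005))
        print(n,a,"v",np.percentile(v[s],[.5,99.5]).round(4),"u",np.percentile(u[s],[.5,99.5]).round(4))
    print([(round(x*1000),int(h)) for x,h in zip(e,hist)])
    # rear/left/right edges fits: left edge line of case at +v
    t=np.radians(-31.5);ex=np.array([np.cos(t),np.sin(t)]);ey=np.array([-ex[1],ex[0]])
    q=(P[:,:2]-[.581,-.386]); u=q@ex;v=q@ey;s=P[:,2]>.138
    mx=[];
    for b in np.arange(-.11,.11,.01):
        k=s&(v>b)&(v<b+.01)
        if k.sum()>3: mx.append((b+.005,u[k].min()))
    mx=np.array(mx);print("front edge fit",np.degrees(np.arctan(np.polyfit(mx[:,0],mx[:,1],1)[0])),mx[:,1].round(3))
E
```

```text
top -31.0 v [-0.1326  0.1292] u [-0.1171  0.0953]
top -31.5 v [-0.1327  0.1294] u [-0.117   0.0953]
top -32 v [-0.1325  0.1295] u [-0.1172  0.0949]
top -32.5 v [-0.1328  0.1296] u [-0.1176  0.0951]
[(-140, 0), (-135, 0), (-130, 0), (-125, 0), (-120, 55), (-115, 115), (-110, 96), (-105, 19), (-100, 7), (-95, 90), (-90, 112), (-85, 110), (-80, 119), (-75, 109), (-70, 107), (-65, 124), (-60, 110), (-55, 106), (-50, 114), (-45, 108), (-40, 108), (-35, 116), (-30, 108), (-25, 111), (-20, 103), (-15, 101), (-10, 78), (-5, 92), (0, 89), (5, 83), (10, 66), (15, 62), (20, 61), (25, 44), (30, 49), (35, 42), (40, 40), (45, 24), (50, 31), (55, 30), (60, 28), (65, 33), (70, 32), (75, 39), (80, 41), (85, 42), (90, 44), (95, 22), (100, 0), (105, 0), (110, 0), (115, 0), (120, 0)]
front edge fit -0.23022943149445196 [-0.117 -0.116 -0.117 -0.117 -0.117 -0.117 -0.117 -0.116 -0.116 -0.117
 -0.118 -0.117 -0.118 -0.118 -0.117 -0.118 -0.118 -0.118 -0.119 -0.116
 -0.117 -0.117]
side -31.0 v [-0.129   0.1327] u [-0.1188  0.0927]
side -31.5 v [-0.1293  0.1332] u [-0.1188  0.0918]
side -32 v [-0.1295  0.1336] u [-0.1192  0.0911]
side -32.5 v [-0.1298  0.1338] u [-0.1197  0.0903]
[(-140, 0), (-135, 0), (-130, 0), (-125, 8), (-120, 81), (-115, 95), (-110, 54), (-105, 3), (-100, 42), (-95, 130), (-90, 115), (-85, 121), (-80, 107), (-75, 99), (-70, 124), (-65, 95), (-60, 104), (-55, 108), (-50, 115), (-45, 104), (-40, 104), (-35, 96), (-30, 110), (-25, 108), (-20, 106), (-15, 89), (-10, 84), (-5, 74), (0, 72), (5, 65), (10, 58), (15, 45), (20, 43), (25, 33), (30, 43), (35, 38), (40, 50), (45, 25), (50, 26), (55, 31), (60, 26), (65, 27), (70, 23), (75, 26), (80, 22), (85, 26), (90, 12), (95, 1), (100, 0), (105, 0), (110, 0), (115, 0), (120, 0)]
front edge fit -0.6666006581387229 [-0.118 -0.116 -0.119 -0.12  -0.117 -0.118 -0.118 -0.12  -0.114 -0.097
 -0.096 -0.111 -0.115 -0.12  -0.12  -0.119 -0.12  -0.12  -0.119 -0.121
 -0.118 -0.119]
```

Emit:
step_arm(
  commands=[
    {"gripper": 1, "z": 0, "spin": 8},
    {"gripper": 1, "spin": 8},
    {"gripper": 1, "spin": 8},
    {"gripper": 1, "spin": 8},
    {"gripper": 1, "spin": 8},
    {"gripper": 1, "spin": 8},
    {"gripper": 1, "spin": 4},
    {"gripper": 1},
    {"gripper": 1},
    {"gripper": 1},
  ],
  force=40,
)

```text
invalid input
```

Emit:
step_arm(
  commands=[
    {"gripper": 1, "x": 0, "y": 0, "z": 0, "spin": 8},
    {"gripper": 1, "x": 0, "y": 0, "z": 0, "spin": 8},
    {"gripper": 1, "x": 0, "y": 0, "z": 0, "spin": 8},
    {"gripper": 1, "x": 0, "y": 0, "z": 0, "spin": 8},
    {"gripper": 1, "x": 0, "y": 0, "z": 0, "spin": 8},
    {"gripper": 1, "x": 0, "y": 0, "z": 0, "spin": 8},
    {"gripper": 1, "x": 0, "y": 0, "z": 0, "spin": 4},
    {"gripper": 1, "x": 0, "y": 0, "z": 0, "spin": 0},
    {"gripper": 1, "x": 0, "y": 0, "z": 0, "spin": 0},
    {"gripper": 1, "x": 0, "y": 0, "z": 0, "spin": 0},
  ],
  force=40,
)

```text
time: 1.1
eef_pos: [0.2345, -0.6328, 0.245]
tcp_rot: [0.962, -0.272, -0.0, -0.0]
contact_force: [0.0, -0.9, 0.4]
opening: 0.003
finger_force: 0.0
```

```bash
cat >> h.py <<'E'
C=np.array([.581,-.386]);YAW=-31.5
_t=np.radians(YAW);EX=np.array([np.cos(_t),np.sin(_t)]);EY=np.array([-EX[1],EX[0]])
def cw(u,v): return C+u*EX+v*EY   # case frame -> world
E
python3 -c "
from h import *
goto(*cw(-.17,0),head=YAW,z=.115)"
```

```text
t 1.10 p [ 0.2345 -0.6328  0.245 ] hx -31.62 F [ 0.  -0.9  0.4] op 0.003 ff 0.0 q [-1.37  0.29  1.58  0.    1.28  0.76]
shift in present axes mm [  -4.2 -391.5  130.2]
spin needed -0.12
shift in final axes [  -3.5 -391.5  130. ]
```

Emit:
step_arm(
  commands=[
    {"gripper": 1, "x": -1, "y": -40, "z": 0, "spin": 0},
    {"gripper": 1, "x": -1, "y": -44, "z": 0, "spin": 0},
    {"gripper": 1, "x": -1, "y": -44, "z": 0, "spin": 0},
    {"gripper": 1, "x": -1, "y": -44, "z": 0, "spin": 0},
    {"gripper": 1, "x": 0, "y": -44, "z": 0, "spin": 0},
    {"gripper": 1, "x": 0, "y": -44, "z": 0, "spin": 0},
    {"gripper": 1, "x": 0, "y": -44, "z": 10, "spin": 0},
    {"gripper": 1, "x": 0, "y": -44, "z": 40, "spin": 0},
    {"gripper": 1, "x": 0, "y": -43, "z": 40, "spin": 0},
    {"gripper": 1, "x": 0, "y": 0, "z": 40, "spin": 0},
  ],
)

```text
time: 2.1
eef_pos: [0.4316, -0.3066, 0.1278]
tcp_rot: [0.963, -0.27, 0.001, 0.0]
contact_force: [0.2, -0.2, -0.4]
opening: -0.002
finger_force: 0.0
```

```bash
python3 -c "
from h import *
goto(*cw(-.135,0),head=YAW,z=.115)"
```

```text
t 2.10 p [ 0.4316 -0.3066  0.1278] hx -31.36 F [ 0.2 -0.2 -0.4] op -0.002 ff 0.0 q [-0.81  0.1   2.03  0.    1.02  1.31]
shift in present axes mm [ 33.9 -10.3  12.9]
spin needed 0.14
shift in final axes [ 33.9 -10.4  12.8]
```

Emit:
step_arm(
  commands=[
    {"gripper": 1, "x": 15, "y": 0, "z": 0, "spin": 0},
    {"gripper": 1, "x": 17, "y": 0, "z": 0, "spin": 0},
    {"gripper": 1, "x": 4, "y": 0, "z": 0, "spin": 0},
    {"gripper": 1, "x": 4, "y": 0, "z": 0, "spin": 0},
    {"gripper": 1, "x": 3, "y": 0, "z": 0, "spin": 0},
    {"gripper": 1, "x": 3, "y": 0, "z": 0, "spin": 0},
    {"gripper": 1, "x": 3, "y": 0, "z": 0, "spin": 0},
    {"gripper": 1, "x": 2, "y": 0, "z": 0, "spin": 0},
    {"gripper": 1, "x": 0, "y": 0, "z": 0, "spin": 0},
    {"gripper": 1, "x": 0, "y": 0, "z": 0, "spin": 0},
  ],
)

```text
time: 3.1
eef_pos: [0.4707, -0.3349, 0.1278]
tcp_rot: [0.962, -0.273, -0.003, -0.001]
contact_force: [-5.7, 3.8, 4.8]
opening: -0.004
finger_force: 3.5
```

```bash
python3 -c "
from h import *
p,M=tool(); q=p[:2]-C; print('uv',q@EX,q@EY)"
```

```text
t 3.10 p [ 0.4707 -0.3349  0.1278] hx -31.64 F [-5.7  3.8  4.8] op -0.004 ff 3.5 q [-0.79  0.2   1.91 -0.    1.04  1.33]
uv -0.12071757407851168 -0.014056550995491126
```

Emit:
step_arm(
  commands=[
    {"gripper": 1, "x": 3, "y": 0, "z": 0, "spin": 0},
    {"gripper": 1, "x": 2, "y": 0, "z": 0, "spin": 0},
    {"gripper": 1, "x": 2, "y": 0, "z": 0, "spin": 0},
    {"gripper": 1, "x": 0, "y": 0, "z": 0, "spin": 0},
    {"gripper": 1, "x": -20, "y": 0, "z": 0, "spin": 0},
    {"gripper": 1, "x": -30, "y": 0, "z": 0, "spin": 0},
    {"gripper": 1, "x": -30, "y": 0, "z": 0, "spin": 0},
    {"gripper": 1, "x": -20, "y": 0, "z": -20, "spin": 0},
    {"gripper": 1, "x": 0, "y": 0, "z": -30, "spin": 0},
    {"gripper": 1, "x": 0, "y": 0, "z": -30, "spin": 0},
  ],
)

```text
time: 4.1
eef_pos: [0.3924, -0.2866, 0.2083]
tcp_rot: [0.962, -0.273, -0.0, -0.0]
contact_force: [0.4, -0.6, 0.3]
opening: 0.004
finger_force: 0.0
```

```bash
cat >> h.py <<'E'
def panel(show=None):
    "where the panel top lies in u (case frame)"
    for n in("top","side"):
        c=read_camera(n);W=pts(c);q=W[...,:2]-C;u=q@EX;v=q@EY
        m=(abs(W[...,2]-.143)<.006)&(u<-.1)&(u>-.3)&(abs(v)<.125)
        h,e=np.histogram(u[m],bins=np.arange(-.3,-.095,.004)); 
        print(n,[(round(a*1000),int(b)) for a,b in zip(e,h) if b>3], "med u",np.median(u[m]).round(4) if m.sum() else None)
        if show: cv2.imwrite(f"pics/{n}{show}.png",cv2.resize(c["color"][:,:,::-1],(784,588)))
def blob(n,x,y,zlo=.06,zhi=.13,r=.05):
    c=read_camera(n);W=pts(c);m=((W[...,2]>zlo)&(W[...,2]<zhi)&(np.hypot(W[...,0]-x,W[...,1]-y)<r)).astype(np.uint8)
    k,L,st,ce=cv2.connectedComponentsWithStats(m)
    for i in range(1,k):
        if st[i,4]<25: continue
        P=W[L==i];zt=np.percentile(P[:,2],95);t=P[P[:,2]>zt-.012]
        (a,b),rr=cv2.minEnclosingCircle(t[:,:2].astype(np.float32)); print(n,st[i,4],"zt %.3f c %.4f %.4f r %.3f"%(zt,a,b,rr))
E
python3 -c "
from h import *
tool();panel()"
```

```text
t 4.10 p [ 0.3924 -0.2866  0.2083] hx -31.69 F [ 0.4 -0.6  0.3] op 0.004 ff 0.0 q [-0.84 -0.1   2.07  0.    1.18  1.28]
top [(-184, 17), (-180, 33), (-176, 33), (-172, 27)] med u -0.1754
side [(-188, 20), (-184, 55), (-180, 35), (-176, 44), (-172, 9)] med u -0.1792
```

Emit:
step_arm(
  commands=[
    {"gripper": 1, "x": 25, "y": -7, "z": 0, "spin": 0},
    {"gripper": 1, "x": 30, "y": -7, "z": 0, "spin": 0},
    {"gripper": 1, "x": 25, "y": 0, "z": 0, "spin": 0},
    {"gripper": 1, "x": 0, "y": 0, "z": 0, "spin": 0},
    {"gripper": 1, "x": 0, "y": 0, "z": 25, "spin": 0},
    {"gripper": 1, "x": 0, "y": 0, "z": 25, "spin": 0},
    {"gripper": 1, "x": 0, "y": 0, "z": 25, "spin": 0},
    {"gripper": 1, "x": 0, "y": 0, "z": 5, "spin": 0},
    {"gripper": 1, "x": 0, "y": 0, "z": 0, "spin": 0},
    {"gripper": 1, "x": -10, "y": 0, "z": 0, "spin": 0},
  ],
)

```text
time: 5.2
eef_pos: [0.4612, -0.3131, 0.1292]
tcp_rot: [0.962, -0.273, 0.001, 0.001]
contact_force: [0.1, -0.0, 0.4]
opening: 0.0
finger_force: 0.0
```

Emit:
step_arm(
  commands=[
    {"gripper": 1, "x": -10, "y": 0, "z": 0, "spin": 0},
    {"gripper": 1, "x": -10, "y": 0, "z": 0, "spin": 0},
    {"gripper": 1, "x": -10, "y": 0, "z": 0, "spin": 0},
    {"gripper": 1, "x": -10, "y": 0, "z": 0, "spin": 0},
    {"gripper": 1, "x": -10, "y": 0, "z": 0, "spin": 0},
    {"gripper": 1, "x": -10, "y": 0, "z": 0, "spin": 0},
    {"gripper": 1, "x": -10, "y": 0, "z": 0, "spin": 0},
    {"gripper": 1, "x": -10, "y": 0, "z": 0, "spin": 0},
    {"gripper": 1, "x": -10, "y": 0, "z": 0, "spin": 0},
    {"gripper": 1, "x": -5, "y": 0, "z": 0, "spin": 0},
  ],
)

```text
time: 6.2
eef_pos: [0.3786, -0.2614, 0.1272]
tcp_rot: [0.962, -0.273, -0.001, -0.001]
contact_force: [0.6, -0.4, 0.4]
opening: 0.002
finger_force: 0.7
```

```bash
python3 -c "
from h import *
p,M=tool(); q=p[:2]-C; print('uv',q@EX,q@EY);panel()"
```

```text
t 6.20 p [ 0.3786 -0.2614  0.1272] hx -31.68 F [ 0.6 -0.4  0.4] op 0.002 ff 0.7 q [-0.83 -0.06  2.19  0.    1.02  1.3 ]
uv -0.23773199398518066 0.000502062788677316
top [(-260, 30), (-256, 41), (-252, 40), (-248, 18)] med u -0.2527
side [(-264, 30), (-260, 47), (-256, 44), (-252, 37)] med u -0.2557
```

Emit:
step_arm(
  commands=[
    {"gripper": 1, "x": 12, "y": 0, "z": 0, "spin": 0},
    {"gripper": 1, "x": 0, "y": 0, "z": -30, "spin": 0},
    {"gripper": 1, "x": 0, "y": 0, "z": -45, "spin": 0},
    {"gripper": 1, "x": 0, "y": 0, "z": -43, "spin": 0},
    {"gripper": -1, "x": -10, "y": -44, "z": 0, "spin": 0},
    {"gripper": -1, "x": -10, "y": -44, "z": 0, "spin": 0},
    {"gripper": -1, "x": -10, "y": -46, "z": 0, "spin": 0},
    {"gripper": -1, "x": -10, "y": -46, "z": 0, "spin": 0},
    {"gripper": -1, "x": -10, "y": -46, "z": 0, "spin": 0},
    {"gripper": -1, "x": -10, "y": -46, "z": 0, "spin": 0},
  ],
)

```text
time: 7.3
eef_pos: [0.483, -0.0037, 0.2459]
tcp_rot: [0.962, -0.273, 0.0, -0.0]
contact_force: [1.2, -1.0, 0.5]
opening: 0.995
finger_force: 0.0
```

```bash
python3 -c "
from h import *
goto(.402,.239,YAW)
panel('1')
blob('top',.402,.239);blob('side',.402,.239)"
```

```text
t 7.30 p [ 0.483  -0.0037  0.2459] hx -31.67 F [ 1.2 -1.   0.5] op 0.995 ff 0.0 q [-0.22 -0.15  2.04  0.    1.25  1.91]
shift in present axes mm [-1.964e+02 -1.641e+02 -1.000e-01]
spin needed -0.17
shift in final axes [-195.9 -164.7    0. ]
top [(-260, 94), (-256, 85), (-252, 90), (-248, 7)] med u -0.254
side [(-264, 74), (-260, 137), (-256, 102), (-252, 87), (-248, 6)] med u -0.2562
top 171 zt 0.111 c 0.4023 0.2370 r 0.020
side 247 zt 0.109 c 0.4020 0.2413 r 0.021
```

View pics/top1.png

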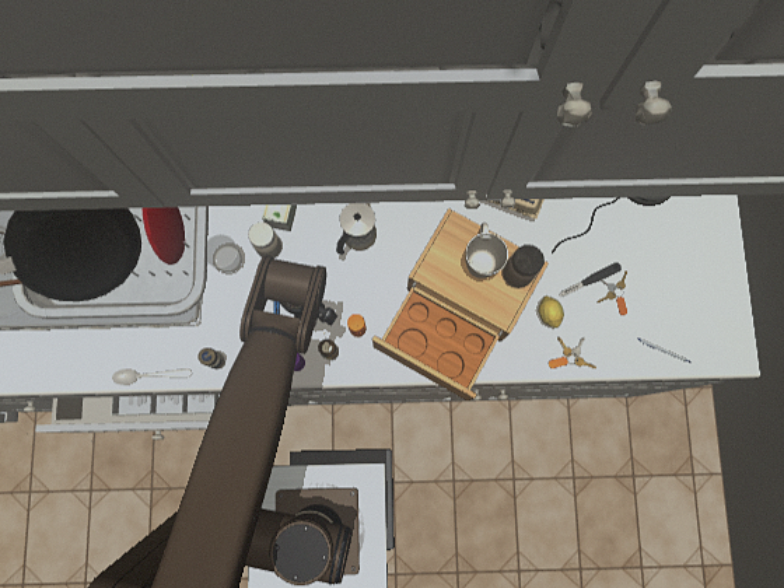

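The top view shows the drawer open. The small wells are at about (419,312), (446,328) and (474,343), and the large ones at (412,341) and (451,363). Both shakers are where they were.

```bash
cat >> h.py <<'E'
def wells():
    for n in("top","side"):
        c=read_camera(n);W=pts(c);q=W[...,:2]-C;u=q@EX;v=q@EY
        m=((W[...,2]<.036)&(W[...,2]>.015)&(u<-.1)&(u>-.235)&(abs(v)<.118)).astype(np.uint8)
        k,L,st,ce=cv2.connectedComponentsWithStats(m)
        for i in range(1,k):
            if st[i,4]>25: print(n,st[i,4],"uv",u[L==i].mean().round(4),v[L==i].mean().round(4),"extent",np.ptp(u[L==i]).round(3),np.ptp(v[L==i]).round(3),"z",np.median(W[L==i][:,2]).round(3))
E
python3 -c "
from h import *
wells()
D=np.load('side0.npz');W=D['W'];q=W[...,:2]-[.402,.239]
for n in('top0','side0'):
    W=np.load(n+'.npz')['W'];q=W[...,:2]-[.402,.239];r=np.hypot(q[...,0],q[...,1]);m=(r>.03)&(r<.11)&(W[...,2]>.03)
    print(n,m.sum(),[(W[m&(abs(r-a)<.01)][:,:].mean(0).round(3).tolist(),int((m&(abs(r-a)<.01)).sum())) for a in(.04,.06,.08,.1)])
"
```

```text
top 138 uv -0.1328 0.0743 extent 0.043 0.044 z 0.024
top 139 uv -0.1322 -0.0024 extent 0.044 0.045 z 0.023
top 304 uv -0.2042 0.0498 extent 0.061 0.067 z 0.024
top 138 uv -0.1324 -0.079 extent 0.044 0.045 z 0.023
top 253 uv -0.2039 -0.0549 extent 0.059 0.061 z 0.024
side 134 uv -0.1281 -0.001 extent 0.039 0.043 z 0.024
side 134 uv -0.1287 0.0755 extent 0.04 0.042 z 0.024
side 134 uv -0.1276 -0.0779 extent 0.038 0.042 z 0.024
side 119 uv -0.1845 0.0516 extent 0.027 0.062 z 0.024
side 93 uv -0.1853 -0.0533 extent 0.022 0.056 z 0.024
top0 77 [([nan, nan, nan], 0), ([nan, nan, nan], 0), ([0.391, 0.151, 0.102], 5), ([0.385, 0.14, 0.103], 72)]
side0 187 [([nan, nan, nan], 0), ([nan, nan, nan], 0), ([0.383, 0.155, 0.086], 36), ([0.38, 0.142, 0.092], 151)]<string>:7: RuntimeWarning: Mean of empty slice.
  ret = um.true_divide(
```

Emit:
step_arm(
  commands=[
    {"gripper": -1, "x": -26, "y": -22, "z": 0, "spin": 0},
    {"gripper": -1, "x": -34, "y": -29, "z": 0, "spin": 0},
    {"gripper": -1, "x": -34, "y": -29, "z": 0, "spin": 0},
    {"gripper": -1, "x": -34, "y": -29, "z": 0, "spin": 0},
    {"gripper": -1, "x": -34, "y": -29, "z": 0, "spin": 0},
    {"gripper": -1, "x": -34, "y": -26, "z": 0, "spin": 0},
    {"gripper": -1, "x": 0, "y": 0, "z": 15, "spin": 0},
    {"gripper": -1, "x": 0, "y": 0, "z": 35, "spin": 0},
    {"gripper": -1, "x": 0, "y": 0, "z": 40, "spin": 0},
    {"gripper": -1, "x": 0, "y": 0, "z": 0, "spin": 0},
  ],
)

```text
time: 8.6
eef_pos: [0.3976, 0.2342, 0.1502]
tcp_rot: [0.962, -0.274, -0.005, 0.003]
contact_force: [-0.2, -0.4, -0.2]
opening: 1.001
finger_force: 0.0
```

```bash
python3 -c "
from h import *
goto(.4025,.2392,YAW,.072)"
```

```text
t 8.60 p [0.3976 0.2342 0.1502] hx -31.83 F [-0.2 -0.4 -0.2] op 1.001 ff 0.0 q [ 0.31 -0.08  2.16 -0.    1.08  2.44]
shift in present axes mm [ 2.1 -7.5 78.1]
spin needed -0.33
shift in final axes [ 1.6 -6.8 78.2]
```

Emit:
step_arm(
  commands=[
    {"gripper": -1, "x": 2, "y": -7, "z": 0, "spin": 0},
    {"gripper": -1, "x": 0, "y": 0, "z": 20, "spin": 0},
    {"gripper": -1, "x": 0, "y": 0, "z": 30, "spin": 0},
    {"gripper": -1, "x": 0, "y": 0, "z": 28, "spin": 0},
    {"gripper": -1, "x": 0, "y": 0, "z": 0, "spin": 0},
    {"gripper": 0.3, "x": 0, "y": 0, "z": 0, "spin": 0},
    {"gripper": 1, "x": 0, "y": 0, "z": 0, "spin": 0},
    {"gripper": 1, "x": 0, "y": 0, "z": 0, "spin": 0},
    {"gripper": 1, "x": 0, "y": 0, "z": 0, "spin": 0},
    {"gripper": 1, "x": 0, "y": 0, "z": 0, "spin": 0},
  ],
  force=30,
)

```text
time: 9.6
eef_pos: [0.4077, 0.2419, 0.0799]
tcp_rot: [0.962, -0.273, 0.001, -0.0]
contact_force: [-1.2, -2.8, 5.8]
opening: 0.48
finger_force: 29.2
```

Emit:
step_arm(
  commands=[
    {"gripper": 1, "x": 0, "y": 0, "z": 0, "spin": 0},
    {"gripper": 1, "x": 0, "y": 0, "z": 0, "spin": 0},
    {"gripper": 1, "x": 0, "y": 0, "z": -15, "spin": 0},
    {"gripper": 1, "x": 0, "y": 0, "z": -30, "spin": 0},
    {"gripper": 1, "x": 0, "y": 0, "z": -30, "spin": 0},
    {"gripper": 1, "x": 0, "y": 0, "z": -30, "spin": 0},
    {"gripper": 1, "x": 0, "y": 0, "z": -30, "spin": 0},
    {"gripper": 1, "x": 0, "y": 0, "z": -30, "spin": 0},
    {"gripper": 1, "x": 0, "y": 0, "z": -5, "spin": 0},
    {"gripper": 1, "x": 0, "y": 0, "z": 0, "spin": 0},
  ],
)

```text
time: 10.6
eef_pos: [0.4067, 0.2419, 0.2486]
tcp_rot: [0.962, -0.273, 0.001, -0.001]
contact_force: [0.6, -0.2, -1.9]
opening: 0.477
finger_force: 30.3
```

```bash
python3 -c "
from h import *
goto(.48,0,YAW,.24)
print(cw(-.137,.075),cw(-.136,-.077)); goto(*cw(-.136,-.077),YAW,.24)
c=read_camera('side');cv2.imwrite('pics/side2.png',c['color'][150:420,50:410,::-1])"
```

```text
t 10.60 p [0.4067 0.2419 0.2486] hx -31.67 F [ 0.6 -0.2 -1.9] op 0.477 ff 30.3 q [ 0.32 -0.18  2.05  0.    1.26  2.45]
shift in present axes mm [189.4 167.4   8.6]
spin needed -0.17
shift in final axes [188.9 168.    8.6]
[ 0.50337569 -0.25046968] [ 0.42480855 -0.38059349]
t 10.60 p [0.4067 0.2419 0.2486] hx -31.67 F [ 0.6 -0.2 -1.9] op 0.477 ff 30.3 q [ 0.32 -0.18  2.05  0.    1.26  2.45]
shift in present axes mm [342.2 520.3   8.1]
spin needed -0.17
shift in final axes [340.7 521.3   8.6]
```

View pics/side2.png

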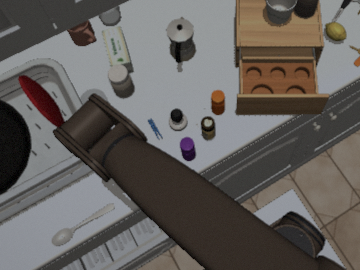

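The crop shows the drawer open at about (280,80), with the purple and orange decoys, the second shaker and the tamper still standing. The first shaker is in the gripper, hidden by the arm.

Emit:
step_arm(
  commands=[
    {"gripper": 1, "x": 22, "y": 20, "z": 0, "spin": 0},
    {"gripper": 1, "x": 33, "y": 29, "z": 0, "spin": 0},
    {"gripper": 1, "x": 33, "y": 29, "z": 0, "spin": 0},
    {"gripper": 1, "x": 33, "y": 29, "z": 0, "spin": 0},
    {"gripper": 1, "x": 33, "y": 29, "z": 0, "spin": 0},
    {"gripper": 1, "x": 33, "y": 29, "z": 0, "spin": 0},
    {"gripper": 1, "x": 17, "y": 38, "z": 0, "spin": 0},
    {"gripper": 1, "x": 17, "y": 39, "z": 0, "spin": 0},
    {"gripper": 1, "x": 17, "y": 39, "z": 0, "spin": 0},
    {"gripper": 1, "x": 17, "y": 39, "z": 0, "spin": 0},
  ],
)

```text
time: 11.65
eef_pos: [0.4537, -0.1655, 0.2447]
tcp_rot: [0.962, -0.273, -0.002, -0.001]
contact_force: [1.8, -0.3, -1.6]
opening: 0.473
finger_force: 30.2
```

Emit:
step_arm(
  commands=[
    {"gripper": 1, "x": 17, "y": 39, "z": 0, "spin": 0},
    {"gripper": 1, "x": 17, "y": 39, "z": 0, "spin": 0},
    {"gripper": 1, "x": 17, "y": 39, "z": 0, "spin": 0},
    {"gripper": 1, "x": 17, "y": 38, "z": 0, "spin": 0},
    {"gripper": 1, "x": 10, "y": 28, "z": 0, "spin": 0},
    {"gripper": 1, "x": 0, "y": 10, "z": 0, "spin": 0},
    {"gripper": 1, "x": 0, "y": 0, "z": 0, "spin": 0},
    {"gripper": 1, "x": 0, "y": 0, "z": 0, "spin": 0},
    {"gripper": 1, "x": 0, "y": 0, "z": 0, "spin": 0},
    {"gripper": 1, "x": 0, "y": 0, "z": 0, "spin": 0},
  ],
)

```text
time: 12.65
eef_pos: [0.4208, -0.3685, 0.2476]
tcp_rot: [0.962, -0.272, -0.0, -0.0]
contact_force: [-0.5, -0.1, -1.4]
opening: 0.477
finger_force: 30.3
```

```bash
python3 -c "
from h import *
goto(*cw(-.134,-.0785),YAW,.16)
wells()"
```

```text
t 12.65 p [ 0.4208 -0.3685  0.2476] hx -31.58 F [-0.5 -0.1 -1.4] op 0.477 ff 30.3 q [-0.9   0.03  1.86  0.    1.25  1.22]
shift in present axes mm [11.8  9.7 87.6]
spin needed -0.08
shift in final axes [11.7  9.7 87.6]
top 141 uv -0.1322 0.0748 extent 0.043 0.044 z 0.023
top 168 uv -0.1985 0.0615 extent 0.06 0.049 z 0.023
side 130 uv -0.129 0.0757 extent 0.036 0.042 z 0.024
side 36 uv -0.1848 0.0706 extent 0.021 0.023 z 0.025
```

Emit:
step_arm(
  commands=[
    {"gripper": 1, "x": 6, "y": 5, "z": 0, "spin": 0},
    {"gripper": 1, "x": 6, "y": 5, "z": 0, "spin": 0},
    {"gripper": 1, "x": 0, "y": 0, "z": 20, "spin": 0},
    {"gripper": 1, "x": 0, "y": 0, "z": 40, "spin": 0},
    {"gripper": 1, "x": 0, "y": 0, "z": 40, "spin": 0},
    {"gripper": 1, "x": 0, "y": 0, "z": 14, "spin": 0},
    {"gripper": 1, "x": 0, "y": 0, "z": 0, "spin": 0},
    {"gripper": 1, "x": 0, "y": 0, "z": 0, "spin": 0},
    {"gripper": 1, "x": 0, "y": 0, "z": 0, "spin": 0},
    {"gripper": 1, "x": 0, "y": 0, "z": 0, "spin": 0},
  ],
)

```text
time: 13.75
eef_pos: [0.4263, -0.3857, 0.1361]
tcp_rot: [0.962, -0.273, 0.002, 0.001]
contact_force: [-1.2, 0.3, 0.2]
opening: 0.478
finger_force: 30.2
```

```bash
python3 -c "
from h import *
goto(*cw(-.134,-.0785),YAW,.105)
for n in('top','side'):
    c=read_camera(n);W=pts(c);q=W[...,:2]-C;u=q@EX;v=q@EY
    k=(abs(W[...,2]-.048)<.004)&(abs(v)<.118)&(u<-.1)&(u>-.24)
    h=(W[...,2]>.06)&(W[...,2]<.1)&(abs(v+.078)<.04)&(abs(u+.136)<.04)
    print(n,h.sum(),'held u',np.percentile(u[h],[2,98]) if h.sum() else 0,'v',np.percentile(v[h],[2,98]) if h.sum() else 0)
    if n=='side': cv2.imwrite('pics/s3.png',cv2.resize(c['color'][150:290,260:400,::-1],(560,560)))"
```

```text
t 13.75 p [ 0.4263 -0.3857  0.1361] hx -31.67 F [-1.2  0.3  0.2] op 0.478 ff 30.2 q [-0.91  0.18  1.91 -0.    1.04  1.21]
shift in present axes mm [-2.1 -2.1 31.1]
spin needed -0.17
shift in final axes [-2.  -2.1 31.1]
top 0 held u 0 v 0
side 0 held u 0 v 0
```

View pics/s3.png

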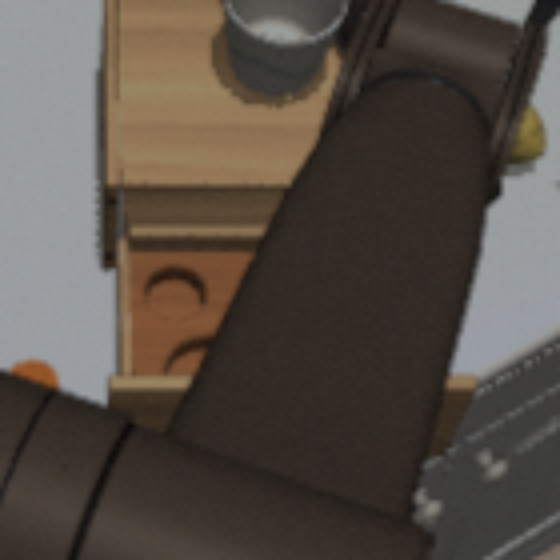

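Emit:
step_arm(
  commands=[
    {"gripper": 1, "x": -2, "y": -2, "z": 0, "spin": 0},
    {"gripper": 1, "x": 0, "y": 0, "z": 4, "spin": 0},
    {"gripper": 1, "x": 0, "y": 0, "z": 4, "spin": 0},
    {"gripper": 1, "x": 0, "y": 0, "z": 4, "spin": 0},
    {"gripper": 1, "x": 0, "y": 0, "z": 3, "spin": 0},
    {"gripper": 1, "x": 0, "y": 0, "z": 0, "spin": 0},
    {"gripper": 1, "x": 0, "y": 0, "z": 0, "spin": 0},
    {"gripper": 1, "x": 0, "y": 0, "z": 0, "spin": 0},
    {"gripper": 1, "x": 0, "y": 0, "z": 0, "spin": 0},
    {"gripper": 1, "x": 0, "y": 0, "z": 0, "spin": 0},
  ],
)

```text
time: 14.85
eef_pos: [0.4277, -0.3856, 0.1251]
tcp_rot: [0.962, -0.273, 0.005, 0.004]
contact_force: [0.1, 1.0, 16.8]
opening: 0.475
finger_force: 28.0
```

Emit:
step_arm(
  commands=[
    {"gripper": 1, "x": 0, "y": 0, "z": -12, "spin": 0},
    {"gripper": 1, "x": 0, "y": 0, "z": 0, "spin": 0},
    {"gripper": 1, "x": -2, "y": -2, "z": 0, "spin": 0},
    {"gripper": 1, "x": 0, "y": 0, "z": 0, "spin": 0},
    {"gripper": 1, "x": 0, "y": 0, "z": 0, "spin": 0},
    {"gripper": 1, "x": 0, "y": 0, "z": 0, "spin": 0},
    {"gripper": 1, "x": 0, "y": 0, "z": 0, "spin": 0},
    {"gripper": 1, "x": 0, "y": 0, "z": 0, "spin": 0},
    {"gripper": 1, "x": 0, "y": 0, "z": 0, "spin": 0},
    {"gripper": 1, "x": 0, "y": 0, "z": 0, "spin": 0},
  ],
)

```text
time: 15.85
eef_pos: [0.4241, -0.3791, 0.1307]
tcp_rot: [0.962, -0.273, 0.0, 0.0]
contact_force: [-0.3, -0.1, -1.1]
opening: 0.47
finger_force: 30.4
```

```bash
python3 -c "
from h import *
p,M=tool(); q=p[:2]-C; print('uv',q@EX,q@EY); panel()"
```

```text
t 15.85 p [ 0.4241 -0.3791  0.1307] hx -31.67 F [-0.3 -0.1 -1.1] op 0.470 ff 30.4 q [-0.91  0.18  1.93  0.    1.03  1.22]
uv -0.13741299831933737 -0.07608440900956043
top [(-264, 5), (-260, 46), (-256, 39), (-252, 46)] med u -0.2544
side [(-264, 34), (-260, 29), (-256, 27)] med u -0.2587
```

Emit:
step_arm(
  commands=[
    {"gripper": 1, "x": 4, "y": 1, "z": 0, "spin": 0},
    {"gripper": 1, "x": 0, "y": 0, "z": 0, "spin": 0},
    {"gripper": 1, "x": 0, "y": 0, "z": 0, "spin": 0},
    {"gripper": 1, "x": 0, "y": 0, "z": 3, "spin": 0},
    {"gripper": 1, "x": 0, "y": 0, "z": 3, "spin": 0},
    {"gripper": 1, "x": 0, "y": 0, "z": 3, "spin": 0},
    {"gripper": 1, "x": 0, "y": 0, "z": 3, "spin": 0},
    {"gripper": 1, "x": 0, "y": 0, "z": 0, "spin": 0},
    {"gripper": 1, "x": 0, "y": 0, "z": 0, "spin": 0},
    {"gripper": 1, "x": 0, "y": 0, "z": 0, "spin": 0},
  ],
)

```text
time: 16.95
eef_pos: [0.4294, -0.3847, 0.1235]
tcp_rot: [0.962, -0.273, 0.004, 0.003]
contact_force: [0.0, 0.3, 12.3]
opening: 0.468
finger_force: 28.7
```

```bash
python3 -c "
from h import *
p,M=tool(); q=p[:2]-C; print('uv',q@EX,q@EY)"
```

```text
t 16.95 p [ 0.4294 -0.3847  0.1235] hx -31.66 F [ 0.   0.3 12.3] op 0.468 ff 28.7 q [-0.91  0.2   1.92  0.    1.01  1.22]
uv -0.12992626834235235 -0.07812068980313516
```

```bash
python3 -c "
from h import *
s=get_state();print(s['contact_force'],s['wrist_torque']);F=s['contact_force'];T=s['wrist_torque']
r=np.array([-T[1],T[0]])/F[2];print('contact offset world if about TCP',r,'tool/case u,v',r@EX,r@EY)
M=R.from_quat(s['tcp_rot']).as_matrix();print('tool z',M[:,2], 'u,v',M[:2,2]@EX,M[:2,2]@EY)"
```

```text
[ 0.02528986  0.28906328 12.27560694] [0.06928141 0.06758771 0.07201633]
contact offset world if about TCP [-0.00550585  0.00564383] tool/case u,v -0.007643404421884455 0.0019353528461061138
tool z [ 0.00591565 -0.0071509  -0.99995693] u,v 0.008780251967637265 -0.003006226685793515
```

Emit:
step_arm(
  commands=[
    {"gripper": 1, "x": 0, "y": 0, "z": -10, "spin": 0},
    {"gripper": 1, "x": 0, "y": 0, "z": -10, "spin": 0},
    {"gripper": 1, "x": 0, "y": 0, "z": 0, "spin": 0},
    {"gripper": 1, "x": 0, "y": 0, "z": 0, "spin": 0},
    {"gripper": 1, "x": 0, "y": 0, "z": 0, "spin": 0},
    {"gripper": 1, "x": 0, "y": 0, "z": 0, "spin": 0},
    {"gripper": 1, "x": 0, "y": 0, "z": 0, "spin": 0},
    {"gripper": 1, "x": 0, "y": 0, "z": 0, "spin": 0},
    {"gripper": 1, "x": 0, "y": 0, "z": 0, "spin": 0},
    {"gripper": 1, "x": 0, "y": 0, "z": 0, "spin": 0},
  ],
)

```text
time: 17.95
eef_pos: [0.4269, -0.382, 0.1386]
tcp_rot: [0.962, -0.273, -0.0, -0.0]
contact_force: [0.1, -0.1, -1.2]
opening: 0.469
finger_force: 30.6
```

```bash
python3 -c "
from h import *
p,M=tool(); q=p[:2]-C; print('uv',q@EX,q@EY)
s=get_state();print(s['wrist_torque'])"
```

```text
t 17.95 p [ 0.4269 -0.382   0.1386] hx -31.67 F [ 0.1 -0.1 -1.2] op 0.469 ff 30.6 q [-0.91  0.18  1.92  0.    1.05  1.22]
uv -0.13345825927511829 -0.0770569912326588
[-0.04049321  0.02147386 -0.05434909]
```

Emit:
step_arm(
  commands=[
    {"gripper": 1, "x": 5, "y": 1, "z": 0, "spin": 0},
    {"gripper": 1, "x": 0, "y": 0, "z": 0, "spin": 0},
    {"gripper": 1, "x": 0, "y": 0, "z": 4, "spin": 0},
    {"gripper": 1, "x": 0, "y": 0, "z": 4, "spin": 0},
    {"gripper": 1, "x": 0, "y": 0, "z": 4, "spin": 0},
    {"gripper": 1, "x": 0, "y": 0, "z": 4, "spin": 0},
    {"gripper": 1, "x": 0, "y": 0, "z": 3, "spin": 0},
    {"gripper": 1, "x": 0, "y": 0, "z": 0, "spin": 0},
    {"gripper": 1, "x": 0, "y": 0, "z": 0, "spin": 0},
    {"gripper": 1, "x": 0, "y": 0, "z": 0, "spin": 0},
  ],
)

```text
time: 18.95
eef_pos: [0.432, -0.3864, 0.122]
tcp_rot: [0.962, -0.273, 0.002, 0.001]
contact_force: [1.1, 1.2, 6.8]
opening: 0.468
finger_force: 30.8
```

```bash
cat >> h.py <<'E'
def feel():
    p,M=tool(); q=p[:2]-C; print('uv',(q@EX).round(4),(q@EY).round(4)); s=get_state();F=s['contact_force'];T=s['wrist_torque']
    r=np.array([-T[1],T[0]])/F[2];print('contact off u,v',r@EX,r@EY,'tip tilt uv',M[:2,2]@EX,M[:2,2]@EY,'F uv',F[:2]@EX,F[:2]@EY)
E
python3 -c "
from h import *
feel()"
```

```text
t 18.95 p [ 0.432  -0.3864  0.122 ] hx -31.68 F [1.1 1.2 6.8] op 0.468 ff 30.8 q [-0.91  0.21  1.91  0.    1.02  1.22]
uv -0.1268 -0.0782
contact off u,v -0.0251228926182884 0.04665840957943469 tip tilt uv 0.0037564947956381543 -0.0003451953212664065 F uv 0.3380025706998992 1.6129814557753657
```

Emit:
step_arm(
  commands=[
    {"gripper": 1, "x": 2, "y": -1, "z": 0, "spin": 0},
    {"gripper": 1, "x": 0, "y": -1, "z": 0, "spin": 0},
    {"gripper": 1, "x": 0, "y": 0, "z": 3, "spin": 0},
    {"gripper": 1, "x": 0, "y": 0, "z": 3, "spin": 0},
    {"gripper": 1, "x": 0, "y": 0, "z": 0, "spin": 0},
    {"gripper": 1, "x": 0, "y": 0, "z": 0, "spin": 0},
    {"gripper": 1, "x": 0, "y": 0, "z": 0, "spin": 0},
    {"gripper": 1, "x": 0, "y": 0, "z": 0, "spin": 0},
    {"gripper": 1, "x": 0, "y": 0, "z": 0, "spin": 0},
    {"gripper": 1, "x": 0, "y": 0, "z": 0, "spin": 0},
  ],
)

```text
time: 19.95
eef_pos: [0.4333, -0.3847, 0.1136]
tcp_rot: [0.962, -0.273, -0.0, -0.0]
contact_force: [-0.7, -0.1, -0.8]
opening: 0.464
finger_force: 30.5
```

```bash
python3 -c "
from h import *
feel();panel()"
```

```text
t 19.95 p [ 0.4333 -0.3847  0.1136] hx -31.67 F [-0.7 -0.1 -0.8] op 0.464 ff 30.5 q [-0.9   0.22  1.91 -0.    1.01  1.22]
uv -0.1266 -0.076
contact off u,v -0.03328512786178929 -0.07545670040772229 tip tilt uv -0.0004289242572323313 0.0001555901365734144 F uv -0.555404478339228 -0.5100598613440728
top [(-264, 25), (-260, 43), (-256, 40), (-252, 18)] med u -0.2563
side [(-268, 4), (-264, 24), (-260, 23), (-256, 24), (-252, 5)] med u -0.2586
```

Emit:
step_arm(
  commands=[
    {"gripper": 1, "x": 0, "y": 0, "z": 4, "spin": 0},
    {"gripper": 1, "x": 0, "y": 0, "z": 4, "spin": 0},
    {"gripper": 1, "x": 0, "y": 0, "z": 2, "spin": 0},
    {"gripper": 1, "x": 0, "y": 0, "z": 1, "spin": 0},
    {"gripper": 1, "x": 0, "y": 0, "z": 0, "spin": 0},
    {"gripper": 1, "x": 0, "y": 0, "z": 0, "spin": 0},
    {"gripper": 1, "x": 0, "y": 0, "z": 0, "spin": 0},
    {"gripper": 1, "x": 0, "y": 0, "z": 0, "spin": 0},
    {"gripper": 1, "x": 0, "y": 0, "z": 0, "spin": 0},
    {"gripper": 1, "x": 0, "y": 0, "z": 0, "spin": 0},
  ],
)

```text
time: 21.05
eef_pos: [0.4334, -0.3848, 0.1027]
tcp_rot: [0.962, -0.273, 0.0, 0.0]
contact_force: [-0.8, -0.2, -1.6]
opening: 0.468
finger_force: 30.7
```

```bash
python3 -c "
from h import *
feel()"
```

```text
t 21.05 p [ 0.4334 -0.3848  0.1027] hx -31.67 F [-0.8 -0.2 -1.6] op 0.468 ff 30.7 q [-0.9   0.24  1.92  0.    0.99  1.22]
uv -0.1264 -0.0761
contact off u,v -0.04540092395503324 0.0012281686432113906 tip tilt uv 8.969820338354359e-05 -1.2321832069732469e-05 F uv -0.6132968209155132 -0.5740592297562758
```

Still free, so I'll lower it a little more until it touches, then release and rise.

Emit:
step_arm(
  commands=[
    {"gripper": 1, "x": 0, "y": 0, "z": 2, "spin": 0},
    {"gripper": 1, "x": 0, "y": 0, "z": 2, "spin": 0},
    {"gripper": 1, "x": 0, "y": 0, "z": 1, "spin": 0},
    {"gripper": 1, "x": 0, "y": 0, "z": 0, "spin": 0},
    {"gripper": 1, "x": 0, "y": 0, "z": 0, "spin": 0},
    {"gripper": 1, "x": 0, "y": 0, "z": 0, "spin": 0},
    {"gripper": 1, "x": 0, "y": 0, "z": 0, "spin": 0},
    {"gripper": 1, "x": 0, "y": 0, "z": 0, "spin": 0},
    {"gripper": 1, "x": 0, "y": 0, "z": 0, "spin": 0},
    {"gripper": 1, "x": 0, "y": 0, "z": 0, "spin": 0},
  ],
)

```text
time: 22.05
eef_pos: [0.4359, -0.3866, 0.1018]
tcp_rot: [0.962, -0.273, 0.003, 0.001]
contact_force: [0.8, 1.7, 12.3]
opening: 0.466
finger_force: 31.7
```

Emit:
step_arm(
  commands=[
    {"gripper": 0, "x": 0, "y": 0, "z": 0, "spin": 0},
    {"gripper": -1, "x": 0, "y": 0, "z": 0, "spin": 0},
    {"gripper": -1, "x": 0, "y": 0, "z": 0, "spin": 0},
    {"gripper": -1, "x": 0, "y": 0, "z": 0, "spin": 0},
    {"gripper": -1, "x": 0, "y": 0, "z": 0, "spin": 0},
    {"gripper": -1, "x": 0, "y": 0, "z": -20, "spin": 0},
    {"gripper": -1, "x": 0, "y": 0, "z": -40, "spin": 0},
    {"gripper": -1, "x": 0, "y": 0, "z": -45, "spin": 0},
    {"gripper": -1, "x": 0, "y": 0, "z": -45, "spin": 0},
    {"gripper": -1, "x": 0, "y": 0, "z": 0, "spin": 0},
  ],
)

```text
time: 23.05
eef_pos: [0.4358, -0.3878, 0.2564]
tcp_rot: [0.962, -0.273, 0.006, 0.004]
contact_force: [0.3, -0.0, 0.1]
opening: 1.0
finger_force: 0.0
```

```bash
python3 -c "
from h import *
goto(.48,0,YAW,.245)
p,M=tool();print((M.T@(np.array([.416,-.0345,.245])-np.array([.48,0,.245]))*1e3).round(1))"
```

```text
t 23.05 p [ 0.4358 -0.3878  0.2564] hx -31.67 F [ 0.3 -0.   0.1] op 1.000 ff 0.0 q [-0.9   0.07  1.8   0.    1.25  1.22]
shift in present axes mm [-166.1 -353.3    7.2]
spin needed -0.17
shift in final axes [-165.  -353.7   11.4]
t 23.05 p [ 0.4358 -0.3878  0.2564] hx -31.67 F [ 0.3 -0.   0.1] op 1.000 ff 0.0 q [-0.9   0.07  1.8   0.    1.25  1.22]
[-36.4  63.   -0.2]
```

```bash
python3 -c "
from h import *
for n in('top','side'): blob(n,.416,-.034);blob(n,.497,.026,.05,.1)
panel('4');wells()"
```

```text
top 142 zt 0.110 c 0.4154 -0.0365 r 0.020
top 104 zt 0.085 c 0.4983 0.0245 r 0.017
side 43 zt 0.110 c 0.4201 -0.0377 r 0.017
side 135 zt 0.086 c 0.4980 0.0281 r 0.018
top [(-260, 28), (-256, 38), (-252, 42), (-248, 18)] med u -0.2522
side [(-264, 9), (-260, 33), (-256, 30), (-252, 21)] med u -0.2554
top 136 uv -0.131 0.0748 extent 0.043 0.045 z 0.023
top 150 uv -0.1963 0.0628 extent 0.06 0.045 z 0.023
side 132 uv -0.127 0.0759 extent 0.037 0.042 z 0.024
side 40 uv -0.1842 0.071 extent 0.025 0.026 z 0.027
```

Emit:
step_arm(
  commands=[
    {"gripper": -1, "x": -18, "y": -26, "z": 0, "spin": 0},
    {"gripper": -1, "x": -26, "y": -37, "z": 0, "spin": 0},
    {"gripper": -1, "x": -26, "y": -37, "z": 0, "spin": 0},
    {"gripper": -1, "x": -26, "y": -37, "z": 0, "spin": 0},
    {"gripper": -1, "x": -26, "y": -37, "z": 0, "spin": 0},
    {"gripper": -1, "x": -26, "y": -37, "z": 0, "spin": 0},
    {"gripper": -1, "x": -26, "y": -37, "z": 0, "spin": 0},
    {"gripper": -1, "x": -26, "y": -37, "z": 0, "spin": 0},
    {"gripper": -1, "x": 0, "y": 0, "z": 0, "spin": 0},
    {"gripper": -1, "x": 0, "y": 0, "z": 0, "spin": 0},
  ],
)

```text
time: 24.45
eef_pos: [0.4126, -0.0364, 0.2472]
tcp_rot: [0.962, -0.272, -0.0, 0.0]
contact_force: [-0.2, -0.5, 0.4]
opening: 0.998
finger_force: 0.0
```

```bash
python3 -c "
from h import *
goto(.416,-.0345,YAW,.075)
panel('5')
for n in('top','side'): blob(n,*cw(-.135,-.077),.08,.15,.04)"
```

```text
t 24.45 p [ 0.4126 -0.0364  0.2472] hx -31.51 F [-0.2 -0.5  0.4] op 0.998 ff 0.0 q [-0.33 -0.33  2.18 -0.    1.29  1.79]
shift in present axes mm [  2.   -3.5 172.2]
spin needed -0.01
shift in final axes [  1.9  -3.4 172.2]
top [(-260, 60), (-256, 99), (-252, 89), (-248, 45)] med u -0.2523
side [(-264, 31), (-260, 143), (-256, 103), (-252, 84), (-248, 7)] med u -0.2555
top 157 zt 0.134 c 0.4247 -0.3812 r 0.020
side 228 zt 0.132 c 0.4250 -0.3784 r 0.022
```

View pics/top5.png

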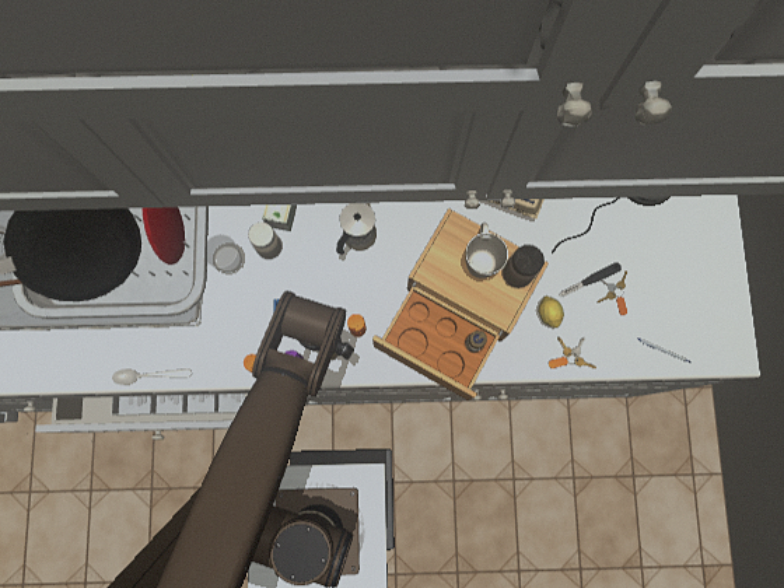

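The first shaker stands in the right small well at (477,341), with its top at the expected height. The tamper and the second shaker have not moved.

Emit:
step_arm(
  commands=[
    {"gripper": -1, "x": 1, "y": -3, "z": 0, "spin": 0},
    {"gripper": -1, "x": 0, "y": 0, "z": 20, "spin": 0},
    {"gripper": -1, "x": 0, "y": 0, "z": 35, "spin": 0},
    {"gripper": -1, "x": 0, "y": 0, "z": 35, "spin": 0},
    {"gripper": -1, "x": 0, "y": 0, "z": 30, "spin": 0},
    {"gripper": -1, "x": 0, "y": 0, "z": 25, "spin": 0},
    {"gripper": -1, "x": 0, "y": 0, "z": 20, "spin": 0},
    {"gripper": -1, "x": 0, "y": 0, "z": 7, "spin": 0},
    {"gripper": -1, "x": 0, "y": 0, "z": 0, "spin": 0},
    {"gripper": -1, "x": 0, "y": 0, "z": 0, "spin": 0},
  ],
)

```text
time: 25.65
eef_pos: [0.4161, -0.0357, 0.0765]
tcp_rot: [0.962, -0.273, 0.001, 0.0]
contact_force: [-0.1, -0.1, 0.1]
opening: 0.999
finger_force: 0.0
```

```bash
python3 -c "
from h import *
goto(.4165,-.0345,YAW,.075)"
```

```text
t 25.65 p [ 0.4161 -0.0357  0.0765] hx -31.71 F [-0.1 -0.1  0.1] op 0.999 ff 0.0 q [-0.33 -0.07  2.31  0.    0.9   1.79]
shift in present axes mm [-0.3 -1.3  1.5]
spin needed -0.21
shift in final axes [-0.3 -1.3  1.5]
```

Emit:
step_arm(
  commands=[
    {"gripper": 0.2, "x": 0, "y": -1, "z": 0, "spin": 0},
    {"gripper": 1, "x": 0, "y": 0, "z": 0, "spin": 0},
    {"gripper": 1, "x": 0, "y": 0, "z": 0, "spin": 0},
    {"gripper": 1, "x": 0, "y": 0, "z": 0, "spin": 0},
    {"gripper": 1, "x": 0, "y": 0, "z": 0, "spin": 0},
    {"gripper": 1, "x": 0, "y": 0, "z": 0, "spin": 0},
    {"gripper": 1, "x": 0, "y": 0, "z": 0, "spin": 0},
    {"gripper": 1, "x": 0, "y": 0, "z": 0, "spin": 0},
    {"gripper": 1, "x": 0, "y": 0, "z": 0, "spin": 0},
    {"gripper": 1, "x": 0, "y": 0, "z": 0, "spin": 0},
  ],
)

```text
time: 26.65
eef_pos: [0.4165, -0.0345, 0.0764]
tcp_rot: [0.962, -0.273, 0.001, -0.0]
contact_force: [0.0, 0.3, 6.2]
opening: 0.467
finger_force: 30.4
```

Emit:
step_arm(
  commands=[
    {"gripper": 1, "x": 0, "y": 0, "z": -15, "spin": 0},
    {"gripper": 1, "x": 0, "y": 0, "z": -30, "spin": 0},
    {"gripper": 1, "x": 0, "y": 0, "z": -30, "spin": 0},
    {"gripper": 1, "x": 0, "y": 0, "z": -30, "spin": 0},
    {"gripper": 1, "x": 0, "y": 0, "z": -30, "spin": 0},
    {"gripper": 1, "x": 0, "y": 0, "z": -25, "spin": 0},
    {"gripper": 1, "x": 0, "y": 0, "z": -10, "spin": 0},
    {"gripper": 1, "x": 0, "y": 0, "z": 0, "spin": 0},
    {"gripper": 1, "x": 0, "y": 0, "z": 0, "spin": 0},
    {"gripper": 1, "x": 0, "y": 0, "z": 0, "spin": 0},
  ],
)

```text
time: 27.65
eef_pos: [0.4148, -0.0341, 0.2434]
tcp_rot: [0.962, -0.273, -0.002, -0.0]
contact_force: [-0.5, -0.5, -0.8]
opening: 0.465
finger_force: 30.5
```

```bash
python3 -c "
from h import *
goto(*cw(-.132,.0755),YAW,.245)"
```

```text
t 27.65 p [ 0.4148 -0.0341  0.2434] hx -31.67 F [-0.5 -0.5 -0.8] op 0.465 ff 30.5 q [-0.33 -0.32  2.18 -0.    1.29  1.8 ]
shift in present axes mm [194.  137.1  -2.2]
spin needed -0.17
shift in final axes [193.6 137.7  -1.6]
```

Emit:
step_arm(
  commands=[
    {"gripper": 1, "x": 20, "y": 14, "z": 0, "spin": 0},
    {"gripper": 1, "x": 32, "y": 23, "z": 0, "spin": 0},
    {"gripper": 1, "x": 32, "y": 23, "z": 0, "spin": 0},
    {"gripper": 1, "x": 32, "y": 23, "z": 0, "spin": 0},
    {"gripper": 1, "x": 32, "y": 23, "z": 0, "spin": 0},
    {"gripper": 1, "x": 30, "y": 21, "z": 0, "spin": 0},
    {"gripper": 1, "x": 16, "y": 10, "z": 0, "spin": 0},
    {"gripper": 1, "x": 0, "y": 0, "z": 20, "spin": 0},
    {"gripper": 1, "x": 0, "y": 0, "z": 40, "spin": 0},
    {"gripper": 1, "x": 0, "y": 0, "z": 40, "spin": 0},
  ],
)

```text
time: 28.65
eef_pos: [0.5087, -0.253, 0.1435]
tcp_rot: [0.962, -0.273, -0.0, -0.0]
contact_force: [0.6, -0.6, -1.3]
opening: 0.469
finger_force: 30.6
```

Emit:
step_arm(
  commands=[
    {"gripper": 1, "x": 0, "y": 0, "z": 5, "spin": 0},
    {"gripper": 1, "x": 0, "y": 0, "z": 0, "spin": 0},
    {"gripper": 1, "x": 0, "y": 0, "z": 0, "spin": 0},
    {"gripper": 1, "x": 0, "y": 0, "z": 0, "spin": 0},
    {"gripper": 1, "x": 0, "y": 0, "z": 0, "spin": 0},
    {"gripper": 1, "x": 0, "y": 0, "z": 0, "spin": 0},
    {"gripper": 1, "x": 0, "y": 0, "z": 0, "spin": 0},
    {"gripper": 1, "x": 0, "y": 0, "z": 0, "spin": 0},
    {"gripper": 1, "x": 0, "y": 0, "z": 0, "spin": 0},
    {"gripper": 1, "x": 0, "y": 0, "z": 0, "spin": 0},
  ],
)

```text
time: 29.65
eef_pos: [0.5089, -0.2528, 0.1406]
tcp_rot: [0.962, -0.273, -0.0, -0.0]
contact_force: [0.2, -0.3, -1.5]
opening: 0.468
finger_force: 30.6
```

```bash
python3 -c "
from h import *
feel();goto(*cw(-.132,.0755),YAW,.120)"
```

```text
t 29.65 p [ 0.5089 -0.2528  0.1406] hx -31.67 F [ 0.2 -0.3 -1.5] op 0.468 ff 30.6 q [-0.64  0.16  1.93 -0.    1.05  1.48]
uv -0.131 0.0759
contact off u,v 0.027444086843294187 0.04571791986873135 tip tilt uv -0.00010678097400282263 -1.8960657818905228e-05 F uv 0.32622932439442043 -0.1992957596672296
t 29.65 p [ 0.5089 -0.2528  0.1406] hx -31.67 F [ 0.2 -0.3 -1.5] op 0.468 ff 30.6 q [-0.64  0.16  1.93 -0.    1.05  1.48]
shift in present axes mm [-0.9  0.4 20.6]
spin needed -0.17
shift in final axes [-1.   0.4 20.6]
```

Emit:
step_arm(
  commands=[
    {"gripper": 1, "x": 0, "y": 0, "z": 5, "spin": 0},
    {"gripper": 1, "x": 0, "y": 0, "z": 5, "spin": 0},
    {"gripper": 1, "x": 0, "y": 0, "z": 4, "spin": 0},
    {"gripper": 1, "x": 0, "y": 0, "z": 4, "spin": 0},
    {"gripper": 1, "x": 0, "y": 0, "z": 3, "spin": 0},
    {"gripper": 1, "x": 0, "y": 0, "z": 0, "spin": 0},
    {"gripper": 1, "x": 0, "y": 0, "z": 0, "spin": 0},
    {"gripper": 1, "x": 0, "y": 0, "z": 0, "spin": 0},
    {"gripper": 1, "x": 0, "y": 0, "z": 0, "spin": 0},
    {"gripper": 1, "x": 0, "y": 0, "z": 0, "spin": 0},
  ],
)

```text
time: 30.65
eef_pos: [0.5088, -0.2527, 0.1194]
tcp_rot: [0.962, -0.273, -0.0, -0.0]
contact_force: [-0.6, 0.1, -0.4]
opening: 0.467
finger_force: 30.8
```

```bash
python3 -c "
from h import *
feel();panel()"
```

```text
t 30.65 p [ 0.5088 -0.2527  0.1194] hx -31.67 F [-0.6  0.1 -0.4] op 0.467 ff 30.8 q [-0.64  0.19  1.94 -0.    1.01  1.48]
uv -0.1312 0.0759
contact off u,v -0.028890549986244823 0.01476855188232124 tip tilt uv -0.0004989833873533974 4.051130998208286e-05 F uv -0.5738290232901823 -0.21379983243519138
top [(-256, 30), (-252, 68), (-248, 65), (-244, 40)] med u -0.2477
side [(-260, 4), (-256, 68), (-252, 49), (-248, 38)] med u -0.2514
```

Emit:
step_arm(
  commands=[
    {"gripper": 1, "x": 0, "y": 0, "z": 5, "spin": 0},
    {"gripper": 1, "x": 0, "y": 0, "z": 5, "spin": 0},
    {"gripper": 1, "x": 0, "y": 0, "z": 4, "spin": 0},
    {"gripper": 1, "x": 0, "y": 0, "z": 3, "spin": 0},
    {"gripper": 1, "x": 0, "y": 0, "z": 2, "spin": 0},
    {"gripper": 1, "x": 0, "y": 0, "z": 0, "spin": 0},
    {"gripper": 1, "x": 0, "y": 0, "z": 0, "spin": 0},
    {"gripper": 1, "x": 0, "y": 0, "z": 0, "spin": 0},
    {"gripper": 1, "x": 0, "y": 0, "z": 0, "spin": 0},
    {"gripper": 1, "x": 0, "y": 0, "z": 0, "spin": 0},
  ],
)

```text
time: 31.75
eef_pos: [0.5091, -0.2529, 0.1008]
tcp_rot: [0.962, -0.273, 0.0, 0.0]
contact_force: [0.6, 0.2, -1.2]
opening: 0.466
finger_force: 30.8
```

Emit:
step_arm(
  commands=[
    {"gripper": 0, "x": 0, "y": 0, "z": 0, "spin": 0},
    {"gripper": -1, "x": 0, "y": 0, "z": 0, "spin": 0},
    {"gripper": -1, "x": 0, "y": 0, "z": 0, "spin": 0},
    {"gripper": -1, "x": 0, "y": 0, "z": 0, "spin": 0},
    {"gripper": -1, "x": 0, "y": 0, "z": 0, "spin": 0},
    {"gripper": -1, "x": 0, "y": 0, "z": -20, "spin": 0},
    {"gripper": -1, "x": 0, "y": 0, "z": -40, "spin": 0},
    {"gripper": -1, "x": 0, "y": 0, "z": -45, "spin": 0},
    {"gripper": -1, "x": 0, "y": 0, "z": -45, "spin": 0},
    {"gripper": -1, "x": 0, "y": 0, "z": 0, "spin": 0},
  ],
)

```text
time: 32.75
eef_pos: [0.5121, -0.255, 0.2596]
tcp_rot: [0.962, -0.273, 0.007, 0.003]
contact_force: [0.0, -0.7, 0.4]
opening: 0.995
finger_force: 0.0
```

```bash
python3 -c "
from h import *
for n in('top','side'): blob(n,.497,.026,.05,.1)
goto(.498,.0263,YAW,.245)"
```

```text
top 44 zt 0.086 c 0.5404 0.0331 r 0.015
side 66 zt 0.085 c 0.5413 0.0367 r 0.014
t 32.85 p [ 0.5096 -0.2532  0.2526] hx -31.67 F [-0.9  0.2 -0.2] op 0.998 ff 0.0 q [-0.64  0.05  1.84  0.    1.26  1.48]
shift in present axes mm [-156.7 -231.8    6.9]
spin needed -0.17
shift in final axes [-155.9 -232.3    7.6]
```

```bash
python3 -c "
from h import *
for n in('top','side'): blob(n,.545,.036,.05,.1,.06);blob(n,*cw(-.132,.0755),.08,.15,.04)
goto(.541,.035,YAW,.245);panel()"
```

```text
top 103 zt 0.087 c 0.5472 0.0352 r 0.018
side 133 zt 0.085 c 0.5480 0.0407 r 0.019
t 33.05 p [ 0.5081 -0.2522  0.2483] hx -31.67 F [ 0.1 -0.1  0.2] op 0.997 ff 0.0 q [-0.64  0.05  1.84 -0.    1.26  1.48]
shift in present axes mm [-122.8 -261.7    3.9]
spin needed -0.17
shift in final axes [-122.  -262.1    3.3]
top [(-256, 39), (-252, 70), (-248, 67), (-244, 40)] med u -0.248
side [(-260, 10), (-256, 56), (-252, 54), (-248, 33)] med u -0.2512
```

Emit:
step_arm(
  commands=[
    {"gripper": -1, "x": -12, "y": -26, "z": 0, "spin": 0},
    {"gripper": -1, "x": -18, "y": -41, "z": 0, "spin": 0},
    {"gripper": -1, "x": -18, "y": -41, "z": 0, "spin": 0},
    {"gripper": -1, "x": -18, "y": -41, "z": 0, "spin": 0},
    {"gripper": -1, "x": -18, "y": -41, "z": 0, "spin": 0},
    {"gripper": -1, "x": -18, "y": -41, "z": 0, "spin": 0},
    {"gripper": -1, "x": -16, "y": -37, "z": 0, "spin": 0},
    {"gripper": -1, "x": 0, "y": 0, "z": 20, "spin": 0},
    {"gripper": -1, "x": 0, "y": 0, "z": 40, "spin": 0},
    {"gripper": -1, "x": 0, "y": 0, "z": 30, "spin": 0},
  ],
)

```text
time: 34.15
eef_pos: [0.5484, 0.038, 0.1582]
tcp_rot: [0.962, -0.272, -0.001, 0.0]
contact_force: [-0.2, -0.3, -0.2]
opening: 1.0
finger_force: 0.0
```

```bash
python3 -c "
from h import *
goto(.5475,.038,YAW,.065)
for n in('top','side'): blob(n,*cw(-.132,.0755),.08,.15,.04)
panel('6')"
```

```text
t 34.15 p [0.5484 0.038  0.1582] hx -31.60 F [-0.2 -0.3 -0.2] op 1.000 ff 0.0 q [-0.12  0.1   1.96 -0.    1.08  2.01]
shift in present axes mm [-0.6  0.4 93.2]
spin needed -0.1
shift in final axes [-0.7  0.5 93.2]
top 152 zt 0.133 c 0.5084 -0.2542 r 0.020
side 217 zt 0.132 c 0.5092 -0.2505 r 0.021
top [(-256, 51), (-252, 96), (-248, 93), (-244, 48)] med u -0.2481
side [(-260, 27), (-256, 139), (-252, 105), (-248, 70)] med u -0.2517
```

View pics/side6.png

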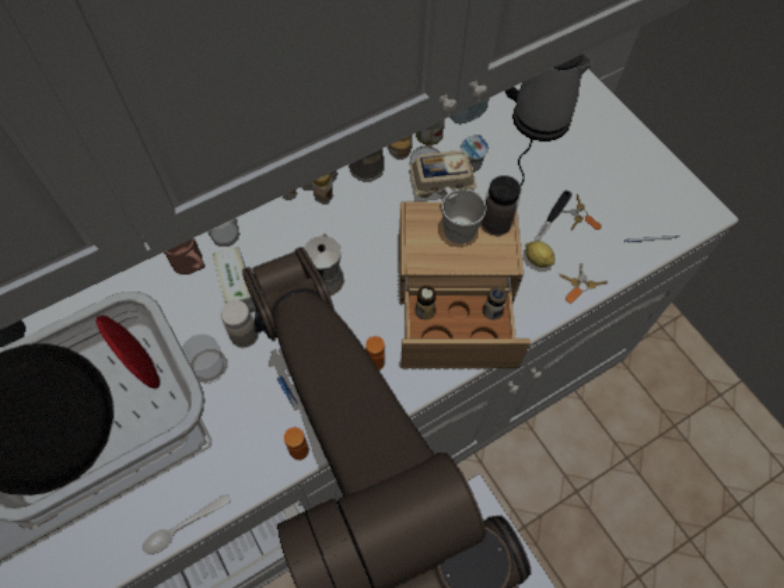

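Both shakers stand upright in the outer small wells, at (427,300) and (495,302) in the side view. The tamper has been knocked to (0.5475, 0.038) and is under the hand.

Emit:
step_arm(
  commands=[
    {"gripper": -1, "x": 0, "y": 0, "z": 15, "spin": 0},
    {"gripper": -1, "x": 0, "y": 0, "z": 30, "spin": 0},
    {"gripper": -1, "x": 0, "y": 0, "z": 27, "spin": 0},
    {"gripper": -1, "x": 0, "y": 0, "z": 12, "spin": 0},
    {"gripper": -1, "x": 0, "y": 0, "z": 0, "spin": 0},
    {"gripper": -1, "x": 0, "y": 0, "z": 0, "spin": 0},
    {"gripper": 0.2, "x": 0, "y": 0, "z": 0, "spin": 0},
    {"gripper": 1, "x": 0, "y": 0, "z": 0, "spin": 0},
    {"gripper": 1, "x": 0, "y": 0, "z": 0, "spin": 0},
    {"gripper": 1, "x": 0, "y": 0, "z": 0, "spin": 0},
  ],
  force=50,
)

```text
time: 35.35
eef_pos: [0.5502, 0.0373, 0.0778]
tcp_rot: [0.962, -0.273, 0.001, -0.0]
contact_force: [-0.6, -0.1, 2.3]
opening: 0.371
finger_force: 49.0
```

Emit:
step_arm(
  commands=[
    {"gripper": 1, "x": 0, "y": 0, "z": 0, "spin": 0},
    {"gripper": 1, "x": 0, "y": 0, "z": 0, "spin": 0},
    {"gripper": 1, "x": 0, "y": 0, "z": 0, "spin": 0},
    {"gripper": 1, "x": 0, "y": 0, "z": 0, "spin": 0},
    {"gripper": 1, "x": 0, "y": 0, "z": -5, "spin": 0},
    {"gripper": 1, "x": 0, "y": 0, "z": -5, "spin": 0},
    {"gripper": 1, "x": 0, "y": 0, "z": 0, "spin": 0},
    {"gripper": 1, "x": 0, "y": 0, "z": 0, "spin": 0},
    {"gripper": 1, "x": 0, "y": 0, "z": 0, "spin": 0},
    {"gripper": 1, "x": 0, "y": 0, "z": 0, "spin": 0},
  ],
)

```text
time: 36.35
eef_pos: [0.5489, 0.0372, 0.0862]
tcp_rot: [0.962, -0.273, -0.0, 0.0]
contact_force: [0.4, 1.1, -4.4]
opening: 0.364
finger_force: 48.9
```

```bash
python3 -c "
from h import *
feel()"
```

```text
t 36.35 p [0.5489 0.0372 0.0862] hx -31.68 F [ 0.4  1.1 -4.4] op 0.364 ff 48.9 q [-0.12  0.2   1.99 -0.    0.94  2.01]
uv -0.2485 0.3441
contact off u,v 0.009913047913591832 -0.009756454964093386 tip tilt uv -0.0008594780754009827 -0.0004334731446469064 F uv -0.25317261723159856 1.1766918062336866
```

Emit:
step_arm(
  commands=[
    {"gripper": 1, "x": 0, "y": 0, "z": -25, "spin": 0},
    {"gripper": 1, "x": 0, "y": 0, "z": -40, "spin": 0},
    {"gripper": 1, "x": 0, "y": 0, "z": -40, "spin": 0},
    {"gripper": 1, "x": 0, "y": 0, "z": -40, "spin": 0},
    {"gripper": 1, "x": 0, "y": 0, "z": -18, "spin": 0},
    {"gripper": 1, "x": 4, "y": 25, "z": 0, "spin": 0},
    {"gripper": 1, "x": 5, "y": 40, "z": 0, "spin": 0},
    {"gripper": 1, "x": 5, "y": 40, "z": 0, "spin": 0},
    {"gripper": 1, "x": 5, "y": 40, "z": 0, "spin": 0},
    {"gripper": 1, "x": 5, "y": 40, "z": 0, "spin": 0},
  ],
)

```text
time: 37.35
eef_pos: [0.4715, -0.1339, 0.2494]
tcp_rot: [0.962, -0.273, -0.0, 0.0]
contact_force: [0.2, -0.7, -4.2]
opening: 0.368
finger_force: 49.8
```

Emit:
step_arm(
  commands=[
    {"gripper": 1, "x": 5, "y": 40, "z": 0, "spin": 0},
    {"gripper": 1, "x": 5, "y": 40, "z": 0, "spin": 0},
    {"gripper": 1, "x": 5, "y": 40, "z": 0, "spin": 0},
    {"gripper": 1, "x": 5, "y": 40, "z": 0, "spin": 0},
    {"gripper": 1, "x": 3, "y": 30, "z": 0, "spin": 0},
    {"gripper": 1, "x": 1, "y": 18, "z": 0, "spin": 0},
    {"gripper": 1, "x": 0, "y": 0, "z": 0, "spin": 0},
    {"gripper": 1, "x": 0, "y": 0, "z": 0, "spin": 0},
    {"gripper": 1, "x": 0, "y": 0, "z": 0, "spin": 0},
    {"gripper": 1, "x": 0, "y": 0, "z": 0, "spin": 0},
  ],
)

```text
time: 38.35
eef_pos: [0.3842, -0.3215, 0.2495]
tcp_rot: [0.962, -0.272, -0.0, -0.0]
contact_force: [0.6, -0.1, -5.0]
opening: 0.371
finger_force: 49.9
```

```bash
python3 -c "
from h import *
panel();goto(*cw(-.201,-.052),YAW,.14)"
```

```text
top [(-256, 25), (-252, 37), (-248, 32), (-244, 17)] med u -0.2484
side [(-260, 4), (-256, 39), (-252, 30), (-248, 21)] med u -0.2516
t 38.45 p [ 0.3842 -0.3217  0.2496] hx -31.59 F [-1.3 -0.6 -4.8] op 0.368 ff 49.9 q [-0.9  -0.11  1.99  0.    1.26  1.22]
shift in present axes mm [  0.4   4.  109.6]
spin needed -0.09
shift in final axes [  0.4   4.  109.6]
```

Emit:
step_arm(
  commands=[
    {"gripper": 1, "x": 0, "y": 4, "z": 0, "spin": 0},
    {"gripper": 1, "x": 0, "y": 0, "z": 20, "spin": 0},
    {"gripper": 1, "x": 0, "y": 0, "z": 35, "spin": 0},
    {"gripper": 1, "x": 0, "y": 0, "z": 35, "spin": 0},
    {"gripper": 1, "x": 0, "y": 0, "z": 19, "spin": 0},
    {"gripper": 1, "x": 0, "y": 0, "z": 0, "spin": 0},
    {"gripper": 1, "x": 0, "y": 0, "z": 0, "spin": 0},
    {"gripper": 1, "x": 0, "y": 0, "z": 0, "spin": 0},
    {"gripper": 1, "x": 0, "y": 0, "z": 0, "spin": 0},
    {"gripper": 1, "x": 0, "y": 0, "z": 0, "spin": 0},
  ],
)

```text
time: 39.45
eef_pos: [0.3822, -0.3265, 0.142]
tcp_rot: [0.962, -0.273, 0.001, 0.001]
contact_force: [-0.5, 0.4, -4.1]
opening: 0.369
finger_force: 49.9
```

```bash
python3 -c "
from h import *
feel();goto(*cw(-.201,-.052),YAW,.12)"
```

```text
t 39.45 p [ 0.3822 -0.3265  0.142 ] hx -31.67 F [-0.5  0.4 -4.1] op 0.369 ff 49.9 q [-0.91  0.02  2.08 -0.    1.04  1.21]
uv -0.2006 -0.0532
contact off u,v 0.008470476584053985 -0.011344928044711827 tip tilt uv 0.0024478834269376043 -0.000942485391371002 F uv -0.6585378292639216 0.07112881763357094
t 39.45 p [ 0.3822 -0.3265  0.142 ] hx -31.67 F [-0.5  0.4 -4.1] op 0.369 ff 49.9 q [-0.91  0.02  2.08 -0.    1.04  1.21]
shift in present axes mm [-0.5 -1.2 22. ]
spin needed -0.17
shift in final axes [-0.4 -1.2 22. ]
```

Emit:
step_arm(
  commands=[
    {"gripper": 1, "x": 0, "y": -1, "z": 5, "spin": 0},
    {"gripper": 1, "x": 0, "y": 0, "z": 5, "spin": 0},
    {"gripper": 1, "x": 0, "y": 0, "z": 5, "spin": 0},
    {"gripper": 1, "x": 0, "y": 0, "z": 4, "spin": 0},
    {"gripper": 1, "x": 0, "y": 0, "z": 3, "spin": 0},
    {"gripper": 1, "x": 0, "y": 0, "z": 0, "spin": 0},
    {"gripper": 1, "x": 0, "y": 0, "z": 0, "spin": 0},
    {"gripper": 1, "x": 0, "y": 0, "z": 0, "spin": 0},
    {"gripper": 1, "x": 0, "y": 0, "z": 0, "spin": 0},
    {"gripper": 1, "x": 0, "y": 0, "z": 0, "spin": 0},
  ],
)

```text
time: 40.45
eef_pos: [0.3823, -0.3251, 0.1189]
tcp_rot: [0.962, -0.273, 0.0, 0.0]
contact_force: [-0.1, -0.1, -2.8]
opening: 0.37
finger_force: 49.9
```

```bash
python3 -c "
from h import *
feel();panel()"
```

```text
t 40.45 p [ 0.3823 -0.3251  0.1189] hx -31.67 F [-0.1 -0.1 -2.8] op 0.370 ff 49.9 q [-0.91  0.05  2.1  -0.    1.    1.22]
uv -0.2013 -0.0519
contact off u,v -0.021000434212041234 0.009355918152362348 tip tilt uv 0.0004165185502306352 -0.00015566856622905865 F uv -0.08348738479088282 -0.14742359797954432
top [(-256, 24), (-252, 39), (-248, 39), (-244, 21)] med u -0.2483
side [(-260, 7), (-256, 41), (-252, 36), (-248, 21)] med u -0.2515
```

Emit:
step_arm(
  commands=[
    {"gripper": 1, "x": 0, "y": 0, "z": 5, "spin": 0},
    {"gripper": 1, "x": 0, "y": 0, "z": 5, "spin": 0},
    {"gripper": 1, "x": 0, "y": 0, "z": 4, "spin": 0},
    {"gripper": 1, "x": 0, "y": 0, "z": 3, "spin": 0},
    {"gripper": 1, "x": 0, "y": 0, "z": 1, "spin": 0},
    {"gripper": 1, "x": 0, "y": 0, "z": 0, "spin": 0},
    {"gripper": 1, "x": 0, "y": 0, "z": 0, "spin": 0},
    {"gripper": 1, "x": 0, "y": 0, "z": 0, "spin": 0},
    {"gripper": 1, "x": 0, "y": 0, "z": 0, "spin": 0},
    {"gripper": 1, "x": 0, "y": 0, "z": 0, "spin": 0},
  ],
)

```text
time: 41.55
eef_pos: [0.3824, -0.3251, 0.1009]
tcp_rot: [0.962, -0.273, 0.0, 0.0]
contact_force: [0.3, 2.3, 0.9]
opening: 0.368
finger_force: 50.4
```

```bash
python3 -c "
from h import *
feel()"
```

```text
t 41.55 p [ 0.3824 -0.3251  0.1009] hx -31.68 F [0.3 2.3 0.9] op 0.368 ff 50.4 q [-0.91  0.08  2.1   0.    0.96  1.22]
uv -0.2012 -0.0518
contact off u,v -0.07415517680730137 0.45941992205054877 tip tilt uv 0.0005136875115528725 0.00011946623345035674 F uv -0.971145839411739 2.1588169838973412
```

Seated: the weight is off the gripper. Next I'll release, rise, and move in front of the drawer.

Emit:
step_arm(
  commands=[
    {"gripper": 0, "x": 0, "y": 0, "z": 0, "spin": 0},
    {"gripper": -0.6, "x": 0, "y": 0, "z": 0, "spin": 0},
    {"gripper": -0.6, "x": 0, "y": 0, "z": 0, "spin": 0},
    {"gripper": -0.6, "x": 0, "y": 0, "z": 0, "spin": 0},
    {"gripper": -0.6, "x": 0, "y": 0, "z": 0, "spin": 0},
    {"gripper": -0.6, "x": 0, "y": 0, "z": -20, "spin": 0},
    {"gripper": -0.6, "x": 0, "y": 0, "z": -40, "spin": 0},
    {"gripper": -0.6, "x": 0, "y": 0, "z": -45, "spin": 0},
    {"gripper": -0.6, "x": 0, "y": 0, "z": -40, "spin": 0},
    {"gripper": -0.6, "x": 0, "y": 0, "z": 0, "spin": 0},
  ],
)

```text
time: 42.55
eef_pos: [0.3844, -0.3278, 0.2533]
tcp_rot: [0.962, -0.273, 0.006, 0.004]
contact_force: [-0.3, -1.1, -0.3]
opening: 0.801
finger_force: 0.0
```

Emit:
step_arm(
  commands=[
    {"gripper": 1, "x": 0, "y": 40, "z": 0, "spin": 0},
    {"gripper": 1, "x": 0, "y": 45, "z": 0, "spin": 0},
    {"gripper": 1, "x": 0, "y": 45, "z": 0, "spin": 0},
    {"gripper": 1, "x": 0, "y": 45, "z": 0, "spin": 0},
    {"gripper": 1, "x": 0, "y": 45, "z": 0, "spin": 0},
    {"gripper": 1, "x": 0, "y": 0, "z": 0, "spin": 0},
    {"gripper": 1, "x": 0, "y": 0, "z": 0, "spin": 0},
    {"gripper": 1, "x": 0, "y": 0, "z": 0, "spin": 0},
    {"gripper": 1, "x": 0, "y": 0, "z": 0, "spin": 0},
    {"gripper": 1, "x": 0, "y": 0, "z": 0, "spin": 0},
  ],
)

```text
time: 43.55
eef_pos: [0.2675, -0.5113, 0.2457]
tcp_rot: [0.962, -0.272, 0.0, -0.0]
contact_force: [0.2, 0.3, 0.4]
opening: -0.001
finger_force: 0.0
```

```bash
python3 -c "
from h import *
panel('7')
for n in('top','side'):
  for u,v in((-.131,.076),(-.131,-.076),(-.203,-.052)):
    print(cw(u,v).round(4));blob(n,*cw(u,v),.09,.15,.03)
goto(*cw(-.29,0),YAW,.115)"
```

```text
top [(-256, 40), (-252, 95), (-248, 93), (-244, 60)] med u -0.2477
side [(-256, 65), (-252, 63), (-248, 50), (-244, 33)] med u -0.2498
[ 0.509  -0.2528]
top 148 zt 0.134 c 0.5091 -0.2549 r 0.020
[ 0.4296 -0.3824]
top 150 zt 0.134 c 0.4282 -0.3840 r 0.021
[ 0.3807 -0.3243]
top 99 zt 0.108 c 0.3808 -0.3249 r 0.017
[ 0.509  -0.2528]
side 199 zt 0.133 c 0.5108 -0.2496 r 0.022
[ 0.4296 -0.3824]
side 206 zt 0.132 c 0.4288 -0.3794 r 0.022
[ 0.3807 -0.3243]
side 100 zt 0.108 c 0.3832 -0.3203 r 0.017
t 43.95 p [ 0.2668 -0.5122  0.2457] hx -31.66 F [-0.4 -0.4  0. ] op 0.002 ff 0.0 q [-1.27  0.07  1.82  0.    1.25  0.86]
shift in present axes mm [ -88.8 -271.5  130.7]
spin needed -0.16
shift in final axes [ -88.  -271.8  130.7]
```

View pics/top7.png

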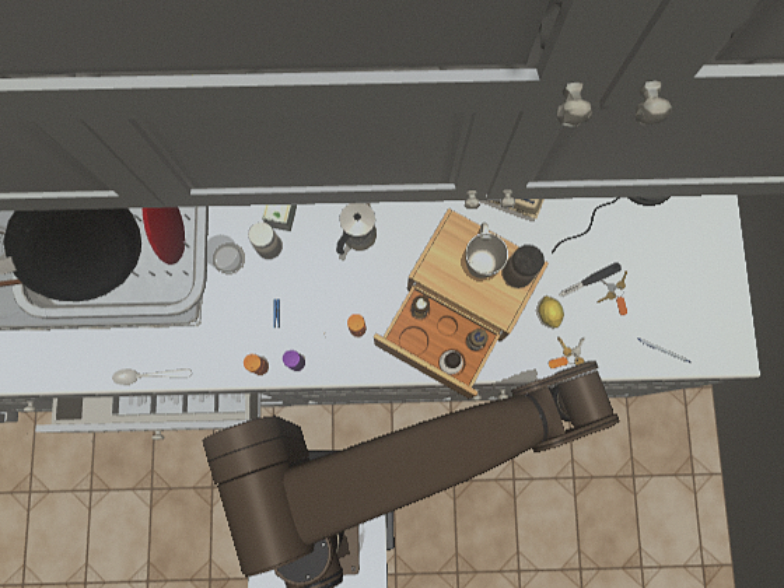

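All three things stand in their wells: shakers at (421,305) and (477,340), tamper at (452,361). The bystanders have not moved. Now I'll close the drawer.

Emit:
step_arm(
  commands=[
    {"gripper": 1, "x": -14, "y": -32, "z": 0, "spin": 0},
    {"gripper": 1, "x": -17, "y": -42, "z": 0, "spin": 0},
    {"gripper": 1, "x": -17, "y": -42, "z": 0, "spin": 0},
    {"gripper": 1, "x": -17, "y": -42, "z": 0, "spin": 0},
    {"gripper": 1, "x": -18, "y": -44, "z": 0, "spin": 0},
    {"gripper": 1, "x": 0, "y": 0, "z": 0, "spin": 0},
    {"gripper": 1, "x": 0, "y": 0, "z": 0, "spin": 0},
    {"gripper": 1, "x": 0, "y": 0, "z": 0, "spin": 0},
    {"gripper": 1, "x": 0, "y": 0, "z": 0, "spin": 0},
    {"gripper": 1, "x": 0, "y": 0, "z": 0, "spin": 0},
  ],
)

```text
time: 44.95
eef_pos: [0.3019, -0.2977, 0.2456]
tcp_rot: [0.962, -0.274, -0.0, -0.0]
contact_force: [1.5, -0.9, 0.7]
opening: -0.001
finger_force: 0.0
```

```bash
python3 -c "
from h import *
feel();goto(*cw(-.285,-.07),YAW,.12)"
```

```text
t 44.95 p [ 0.3019 -0.2977  0.2456] hx -31.76 F [ 1.5 -0.9  0.7] op -0.001 ff 0.0 q [-1.02 -0.3   2.16 -0.    1.28  1.11]
uv -0.2841 -0.0706
contact off u,v -0.003758613447999471 -0.03956529371797149 tip tilt uv -0.00034396475519128656 0.00011517623077028072 F uv 1.7650556939786435 0.08177325841712779
t 44.95 p [ 0.3019 -0.2977  0.2456] hx -31.76 F [ 1.5 -0.9  0.7] op -0.001 ff 0.0 q [-1.02 -0.3   2.16 -0.    1.28  1.11]
shift in present axes mm [ -0.9  -0.6 125.6]
spin needed -0.26
shift in final axes [ -0.9  -0.6 125.6]
```

Emit:
step_arm(
  commands=[
    {"gripper": 1, "x": 0, "y": 0, "z": 20, "spin": 0},
    {"gripper": 1, "x": 0, "y": 0, "z": 35, "spin": 0},
    {"gripper": 1, "x": 0, "y": 0, "z": 35, "spin": 0},
    {"gripper": 1, "x": 0, "y": 0, "z": 30, "spin": 0},
    {"gripper": 1, "x": 0, "y": 0, "z": 0, "spin": 0},
    {"gripper": 1, "x": 5, "y": 0, "z": 0, "spin": 0},
    {"gripper": 1, "x": 10, "y": 0, "z": 0, "spin": 0},
    {"gripper": 1, "x": 10, "y": 0, "z": 0, "spin": 0},
    {"gripper": 1, "x": 10, "y": 0, "z": 0, "spin": 0},
    {"gripper": 1, "x": 10, "y": 0, "z": 0, "spin": 0},
  ],
)

```text
time: 45.95
eef_pos: [0.3417, -0.3215, 0.1267]
tcp_rot: [0.962, -0.273, 0.001, 0.001]
contact_force: [0.1, 0.3, 1.2]
opening: 0.001
finger_force: 0.4
```

Emit:
step_arm(
  commands=[
    {"gripper": 1, "x": 11, "y": 0, "z": 0, "spin": 0},
    {"gripper": 1, "x": 11, "y": 0, "z": 0, "spin": 0},
    {"gripper": 1, "x": 11, "y": 0, "z": 0, "spin": 0},
    {"gripper": 1, "x": 11, "y": 0, "z": 0, "spin": 0},
    {"gripper": 1, "x": 11, "y": 0, "z": 0, "spin": 0},
    {"gripper": 1, "x": 11, "y": 0, "z": 0, "spin": 0},
    {"gripper": 1, "x": 11, "y": 0, "z": 0, "spin": 0},
    {"gripper": 1, "x": 11, "y": 0, "z": 0, "spin": 0},
    {"gripper": 1, "x": 11, "y": 0, "z": 0, "spin": 0},
    {"gripper": 1, "x": 6, "y": 0, "z": 0, "spin": 0},
  ],
)

```text
time: 46.95
eef_pos: [0.4291, -0.3745, 0.1254]
tcp_rot: [0.962, -0.273, -0.003, -0.002]
contact_force: [-7.4, 6.3, 6.8]
opening: -0.003
finger_force: 4.7
```

```bash
python3 -c "
from h import *
feel()"
```

```text
t 46.95 p [ 0.4291 -0.3745  0.1254] hx -31.63 F [-7.4  6.3  6.8] op -0.003 ff 4.7 q [-0.9   0.19  1.93 -0.    1.03  1.23]
uv -0.1355 -0.0695
contact off u,v -0.19585974529381875 0.03550614976592285 tip tilt uv -0.006746161333906252 0.001637449462648479 F uv -9.60100336782492 1.501163335342867
```

Emit:
step_arm(
  commands=[
    {"gripper": 1, "x": 5, "y": 0, "z": 0, "spin": 0},
    {"gripper": 1, "x": 5, "y": 0, "z": 0, "spin": 0},
    {"gripper": 1, "x": 4, "y": 0, "z": 0, "spin": 0},
    {"gripper": 1, "x": 3, "y": 0, "z": 0, "spin": 0},
    {"gripper": 1, "x": 3, "y": 0, "z": 0, "spin": 0},
    {"gripper": 1, "x": 2, "y": 0, "z": 0, "spin": 0},
    {"gripper": 1, "x": 2, "y": 0, "z": 0, "spin": 0},
    {"gripper": 1, "x": 0, "y": 0, "z": 0, "spin": 0},
    {"gripper": 1, "x": 0, "y": 0, "z": 0, "spin": 0},
    {"gripper": 1, "x": 0, "y": 0, "z": 0, "spin": 0},
  ],
)

```text
time: 47.95
eef_pos: [0.4428, -0.3827, 0.1256]
tcp_rot: [0.962, -0.272, -0.014, -0.006]
contact_force: [-28.9, 18.7, 23.8]
opening: -0.002
finger_force: 17.7
```

```bash
python3 -c "
from h import *
feel()"
```

```text
t 47.95 p [ 0.4428 -0.3827  0.1256] hx -31.52 F [-28.9  18.7  23.8] op -0.002 ff 17.7 q [-0.88  0.23  1.87 -0.01  1.06  1.24]
uv -0.1196 -0.0694
contact off u,v -0.20773249219016457 0.004089073591147684 tip tilt uv -0.03010713748062363 0.003053510622914679 F uv -34.37350222473491 0.828269429419194
```

At the inner stop with 34 N. Now retreat and rise.

Emit:
step_arm(
  commands=[
    {"gripper": 1, "x": -10, "y": 0, "z": 0, "spin": 0},
    {"gripper": 1, "x": -25, "y": 0, "z": 0, "spin": 0},
    {"gripper": 1, "x": -40, "y": 0, "z": 0, "spin": 0},
    {"gripper": 1, "x": -40, "y": 0, "z": 0, "spin": 0},
    {"gripper": 1, "x": 0, "y": 0, "z": -40, "spin": 0},
    {"gripper": 1, "x": 0, "y": 0, "z": -40, "spin": 0},
    {"gripper": 1, "x": 0, "y": 45, "z": -30, "spin": 0},
    {"gripper": 1, "x": 0, "y": 45, "z": 0, "spin": 0},
    {"gripper": 1, "x": 0, "y": 45, "z": 0, "spin": 0},
    {"gripper": 1, "x": 0, "y": 45, "z": 0, "spin": 0},
  ],
)

```text
time: 48.95
eef_pos: [0.2592, -0.4802, 0.2341]
tcp_rot: [0.962, -0.273, 0.001, 0.001]
contact_force: [0.7, -0.3, 0.6]
opening: -0.001
finger_force: 0.0
```

```bash
python3 -c "
from h import *
tool();panel('8')
import cv2"
```

```text
t 48.95 p [ 0.2592 -0.4802  0.2341] hx -31.66 F [ 0.7 -0.3  0.6] op -0.001 ff 0.0 q [-1.26  0.01  1.91  0.    1.22  0.86]
top [(-120, 39), (-116, 97), (-112, 88), (-108, 62)] med u -0.1117
side [(-124, 19), (-120, 101), (-116, 102), (-112, 93), (-108, 16)] med u -0.1147
```

View pics/side8.png

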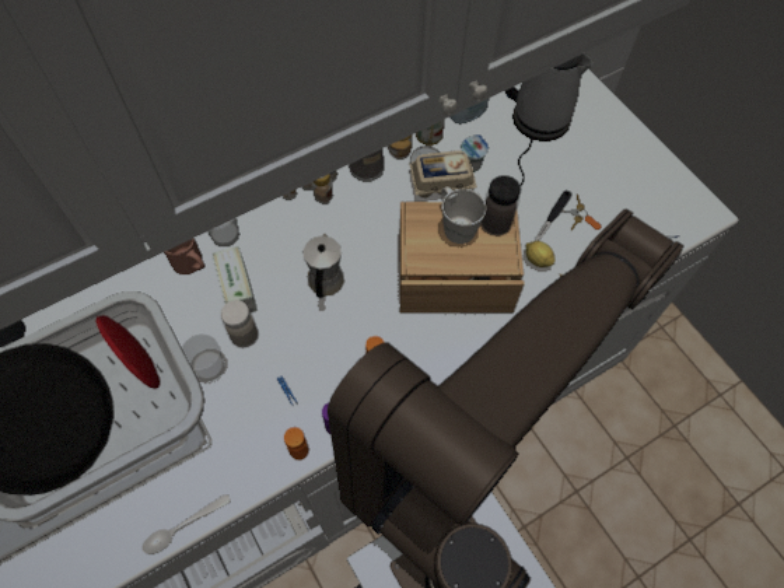

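The drawer is shut, around (459,285). The dark spot in the gap at (483,278) is where the tamper grip would show. I'll compare the panel with the start and check that it stays shut.

Emit:
step_arm(
  commands=[
    {"gripper": 1, "x": 0, "y": 0, "z": 0, "spin": 0},
    {"gripper": 1, "x": 0, "y": 0, "z": 0, "spin": 0},
    {"gripper": 1, "x": 0, "y": 0, "z": 0, "spin": 0},
    {"gripper": 1, "x": 0, "y": 0, "z": 0, "spin": 0},
    {"gripper": 1, "x": 0, "y": 0, "z": 0, "spin": 0},
    {"gripper": 1, "x": 0, "y": 0, "z": 0, "spin": 0},
    {"gripper": 1, "x": 0, "y": 0, "z": 0, "spin": 0},
    {"gripper": 1, "x": 0, "y": 0, "z": 0, "spin": 0},
    {"gripper": 1, "x": 0, "y": 0, "z": 0, "spin": 0},
    {"gripper": 1, "x": 0, "y": 0, "z": 0, "spin": 0},
  ],
)

```text
time: 50.05
eef_pos: [0.2596, -0.4781, 0.2334]
tcp_rot: [0.962, -0.273, -0.0, -0.0]
contact_force: [0.5, -0.1, 0.7]
opening: 0.0
finger_force: 0.0
```

```bash
python3 -c "
from h import *
panel('9')
for n in('top','side'):
    W=np.load(n+'0.npz')['W'];q=W[...,:2]-C;u=q@EX;v=q@EY
    m=(abs(W[...,2]-.143)<.006)&(u<-.1)&(u>-.3)&(abs(v)<.125);print(n,'start',np.median(u[m]))"
python3 -c "
import cv2
a=cv2.imread('pics/top9.png')[200:380,380:580];cv2.imwrite('pics/c9.png',cv2.resize(a,None,fx=3,fy=3))"
```

```text
top [(-120, 43), (-116, 100), (-112, 84), (-108, 68)] med u -0.1118
side [(-124, 11), (-120, 115), (-116, 103), (-112, 84), (-108, 14)] med u -0.1148
top start -0.11149137151831279
side start -0.11429021117481492
```

View pics/c9.png

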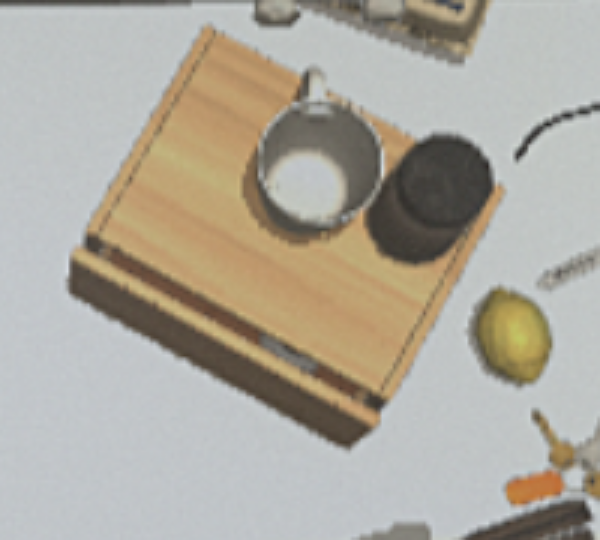

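The crop shows the drawer shut, with the tamper's steel foot visible in the gap at (290,352). The panel is within 0.5 mm of its starting place and not moving.

```bash
python3 -c "
from plant import *
print(sign_off())"
```

```text
the job is handed in; nothing more can be done
None
```

Job handed in: both shakers present and the tamper stand in their own wells, the drawer is latched shut and stayed shut when checked a second later, no honey jar or third shaker was seen, and the sugar jar, glass and lemon were left alone.

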